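# Tighten a castor nut with the reversible ratchet

## Task

The castor nut on the blue trolley corner is loose and the ratchet on it is set to loosen. Flip the red direction tab over to tighten (to the left, looking from the nut out along the handle), then swing the handle back and forth by its black knob until the nut goes tight, finishing with a firm push of about 10 N at the knob and never more than about 17 N so the thread is not damaged. Leave the ratchet set to tighten, let go, and leave the other things on the bench alone.

Things in the scene. Friction and masses are not known exactly. Their poses are not given: they have to be found in the camera images.
- trolley_corner: Fixed blue trolley corner on four legs. Origin on the bench straight below the nut's vertical axis. Its own +x is the middle direction of the ratchet handle.
- plate (a point): Point on the nut's axis at the top of the level blue plate (300 x 250 mm), 100 mm above the bench; the plate reaches from x = -130 to +170 mm and y = +-125 mm of trolley_corner. Two black rubber stops, 22 mm high, on the plate at x = 59, y = +-81 mm bound the handle's swing.
- ratchet (a joint): Angle of the ratchet handle about the nut's axis, rad, clockwise seen from above positive; at 0 it points along +x of trolley_corner (at value h its direction is that body's yaw minus h). It swings only from -0.75 to +0.75, where the stops push back hard.
- bar (a point): Point on top of the handle's dark steel bar, 100 mm from the nut's axis, 122 mm above the bench. The bar is 22 mm wide and reaches 161 mm from the axis. Swinging it takes 1 N at the knob when idle, 2 to 4 N clicking back over the teeth, 3 to 5 N turning the still loose nut.
- grip (a point): Point on the axis of the upright black grip knob at the handle's outer end, 140 mm from the nut's axis, 150 mm above the bench. The knob is round, 26 mm across, from 126 to 174 mm above the bench; it is fixed to the handle and may slip round between fingers as the handle swings.
- pawl (a joint): Angle of the red direction pawl, rad. Negative (-0.44 to -0.15): set to loosen, drives the nut anticlockwise seen from above and clicks back freely clockwise. Positive (0.15 to 0.44): set to tighten, drives the nut clockwise and clicks back freely anticlockwise. An over-centre spring holds either side and snaps over at 0.
- pivot (a point): The pawl's pivot on the handle, 66 mm from the nut's axis. The red arm from it to the tab has its top 133 mm above the bench. The ring has 16 teeth, so up to 0.4 rad of a stroke may be idle before the pawl catches a tooth.
- tab (a point): Point on the midline of the upright red thumb tab over the nut, 160 mm above the bench, 56 mm from the pivot. Tab 16 mm (along the handle) x 9 mm, from 130 to 168 mm above the bench. Looking from the nut out along the handle it stands up to 24 mm right of the handle's line to loosen, up to 24 mm left to tighten. 1 to 4 N sideways moves it.
- nut: Brass nut (30 mm across) in the steel toothed ring (80 mm across); origin on its axis at bench height; axes turn with it. Tightens clockwise from above, 1.5 to 2.4 rad from the start. Where it goes tight differs each time and must be felt.
- nut_top (a point): Top of the nut, 123 mm above the bench, on its axis. When the nut goes tight, the push needed at the knob climbs steeply, within a few mm, from about 4 N. Tight: a push of 7 to 17 N at the knob, square to the handle; above about 20 N the thread is damaged.
- washer: Copper washer (72 mm across, 2 mm thick) under the nut, on the blue plate; origin on the nut's axis, at bench height. The nut bears on it once it is tight.
- spare_nut: loose spare brass nut, 32 mm across, 16 mm high, lying on the blue plate behind the ratchet; leave alone
- bush: loose steel bush, 28 mm across, 22 mm high, standing on the blue plate behind the ratchet; leave alone
- tape_dispenser: parcel tape dispenser, 175 x 60 x 100 mm, red foot, standing on the bench; leave alone
- spare_wheel: loose black and grey castor wheel, 100 mm across, 32 mm thick, lying flat on the bench; leave alone
- small_carton: small cardboard carton, 160 x 120 x 90 mm, on the bench; leave alone
- screwdriver: screwdriver lying on the bench; leave alone

How it is judged:
By the outcome, as a careful person would: the job done as asked, in the order asked, and still so for the second after the job is handed in, with the robot touching nothing.
It also fails if it takes over 72 s, if anything falls off the work surface, if the arm or the gripper's body presses on something with over 40 N, if the wrist force passes 120 N, or if a joint passes its speed limit or range.

## Robot

A 6-joint arm with a two-finger parallel gripper is mounted at the origin on the work surface. World frame = base frame: x ahead of the robot, y to its left, z up, the work surface at z = 0. Lengths are in mm, angles in rad, forces in N, time in s.
With the tool pointing down it reaches from about 350 to 975 mm from the base axis. Payload 7.1 kg.
Tool frame: the origin (TCP) lies between the finger pads; the fingertips stand 8 mm ahead of it and the grasp point (between the pads) lies 11 mm behind it; x points along the fingers, y is the direction in which the jaws open and shut, and the axes are right-handed (so a half turn about x gives the same grasp; the last joint's range is limited). The gripper opens to 88 mm and grips with 3 to 60 N. Pads are 20 mm wide; open, the fingers measure 115 mm over their backs; the gripper's body (75 mm by 178 mm) begins 61 mm behind the grasp point.
Start: joints at [-1.364, 0.423, 1.63, -0, 1.089, -0.019], TCP at [139.948, -609.113, 206.075] pointing down, gripper open.
Joint ranges: [-3, 3], [-0.9, 2.11], [0.09, 2.58], [-1.31, 4.45], [0.11, 2.69], [-2.54, 2.54]. Speed limits (rad/s): [2.39, 2.39, 3.01, 3.14, 3.14, 3.14].

## Interface

Orientations are given as a rotation vector (axis times angle).
In Python, from workcell import ctrl gives the robot as it stands.
- The arm moves only by the tool apply_moves, never from a script. Its argument "increments" is a list of rows, each an object with "gripper": the opening in per cent of the stroke, from 0 (shut) to 100 (fully open); "delta_pos": the shift along the tool's x, y, z in cm, a list of three; "dr": the turn, a rotation vector about the tool's x, y, z in rad, a list of three. In form: [{"gripper": gripper, "delta_pos": [dx, dy, dz], "dr": [ax, ay, az]}, ...]. A call has exactly 5 rows; each row shifts and turns the commanded pose from where the row before left it, along the tool's axes as they then stand; what a row does not reach is not made up. A row lasts 1/12 s, in which the tool goes at most 41.7 mm and 7.16 degrees, less where a joint would pass 70% of its speed; a pose out of reach is approached as far as the arm can. A call with a gripper value outside its range is refused whole. The fingers move at their own pace and stop on an object; the grip force is fixed at half the most. Time passes only in rows, so rows that do not move let the fingers close, or fill a call up. It gives the time, the measured TCP pose, the force and the opening at its end, in the units of the state.
- ctrl.get_obs(): the state, without advancing time (a new reading comes with each control period).
- ctrl.get_image(name): name is "scene" or "side" or "wrist"; returns a dict with "img" (420x560x3 uint8, red, green, blue), "range_z" (420x560 float32, mm along the optical axis (not along the pixel's ray), 0 where there is no reading), "mtx" (3x3 intrinsics, pixels), "k1" (the pictures are not rectified: a ray, as slopes to the right and down, at radius r is drawn at 1 + k1 r^2 times it, then the intrinsics apply), "rvec" (rotation vector, rad) and "tvec" (3), from world to camera coordinates, as OpenCV has them. Camera axes: x right, y down, z forward; pixel columns grow to the right and rows downward; lengths in mm; the calibration is good to about 2 mm. A picture is of the moment at which its call begins.
- ctrl.close_job(): hands the job in, once; it reports no verdict.
The state is a dict: "t": time; "qpos": joint angles; "qvel": joint speeds; "joint_torque": joint torques, N m; "ee_pos": TCP position; "orientation": TCP orientation; "ft_force": force on the tool from outside, world axes, zero at the start; "moment": the same for the moment, N m; "width": finger opening in mm.
Only numpy, scipy, OpenCV 4.12 (cv2) and the standard library are available. Lean on these libraries where they do the work, as an engineer would, in place of code of your own. Each camera call takes 0.05 s, during which the arm holds its last target. There are 200 camera calls.

## Working session

There is one attempt and no reset: what is moved stays moved. The work goes in short steps, Python scripts to look and compute and a tool call to move; the robot and the scene stay as the last step left them, time stands still between calls to the robot, and variables do not carry over. Pictures are saved under pics/ and viewed, about 8 in all and at most 12, crops included, and the job is handed in when it is done.

Besides the shell and the picture viewer there is one more tool, called after "Call:" as name(argument=value, ...), one argument or row to a line, values as JSON. apply_moves: Moves the arm, as the interface text tells. Its arguments: {"type":"object","properties":{"increments":{"type":"array","items":{"type":"object","properties":{"gripper":{"type":"number"},"delta_pos":{"type":"array","items":{"type":"number"}},"dr":{"type":"array","items":{"type":"number"}}}}}},"required":["increments"]}

```bash
mkdir -p pics
cat > h.py <<'E'
import numpy as np, cv2
from scipy.spatial.transform import Rotation as R
from workcell import ctrl
def cam(n):
    c=ctrl.get_image(n); c['R']=R.from_rotvec(np.ravel(c['rvec'])).as_matrix(); c['t']=np.ravel(c['tvec']); return c
def rays(c,uv):
    uv=np.atleast_2d(uv).astype(float); K=c['mtx']
    d=np.c_[(uv[:,0]-K[0,2])/K[0,0],(uv[:,1]-K[1,2])/K[1,1]]; s=d.copy()
    for _ in range(20): s=d/(1+c['k1']*(s**2).sum(1,keepdims=True))
    return np.c_[s,np.ones(len(s))]
def onplane(c,uv,z):
    r=rays(c,uv)@c['R']; o=-c['R'].T@c['t']; return o+r*((z-o[2])/r[:,2:])
def world(c,uv):
    uv=np.atleast_2d(uv).astype(int); z=c['range_z'][uv[:,1],uv[:,0]]
    return (rays(c,uv)*z[:,None]-c['t'])@c['R']
def cloud(c):
    v,u=np.mgrid[:420:1,:560:1]; return world(c,np.c_[u.ravel(),v.ravel()]).reshape(420,560,3)
def save(c,n): cv2.imwrite('pics/'+n,c['img'][:,:,::-1])
E
python3 - <<'E'
from h import *
for n in('scene','side'):
    c=cam(n); save(c,n+'0.png'); print(n,c['mtx'][0,0],c['k1'],-c['R'].T@c['t'],c['R'][2])
print(ctrl.get_obs())
E
```

```text
scene 408.4745318834239 -0.1061440524115197 [1386.82996648  650.82238267  802.85395186] [-0.68638703 -0.50887747 -0.51953495]
side 514.41450833959 0.006993322327901535 [  89.72640302  858.43325151 1046.77713039] [ 0.312153   -0.65819386 -0.68508492]
{'t': 0.1, 'qpos': array([-1.36402199e+00,  4.23776993e-01,  1.63066455e+00, -3.19701235e-05,
        1.08860299e+00, -1.90170286e-02]), 'qvel': array([ 0.00022082, -0.0020305 , -0.0020329 ,  0.00028841, -0.0002259 ,
        0.0012983 ]), 'joint_torque': array([-1.22014753e-04, -5.45610309e+01, -2.74324322e+01,  6.45540655e-02,
        1.88674178e-02, -5.57512044e-05]), 'ee_pos': array([ 139.81350957, -608.58271808,  205.35157878]), 'orientation': array([ 2.10237504,  0.23992464, -2.10272268]), 'ft_force': array([-0.44404961,  0.08778809, -0.83492677]), 'moment': array([0.00236485, 0.02538603, 0.00471199]), 'width': 87.8260051492459}
```

View pics/scene0.png

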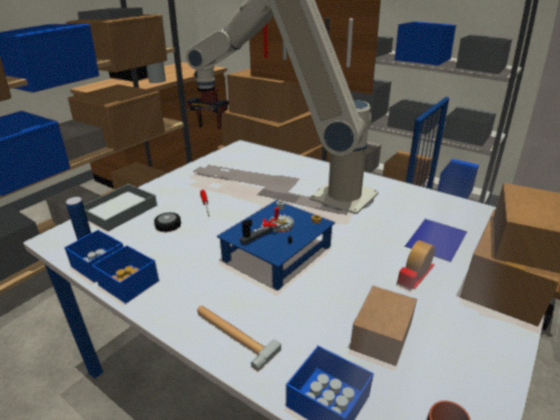

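View pics/side0.png

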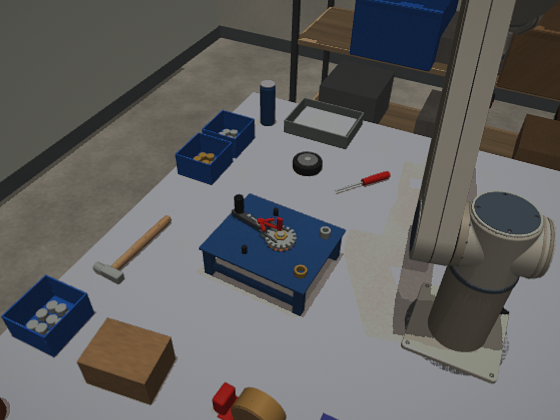

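The scene view shows the blue plate around (277,232), and the side view shows it around (273,243). In the side view the knob is at about (239,203), the red tab at (279,225), the nut at (281,237), and the stops at (275,211) and (244,249). Next I'll measure them.

Run:
```python
from h import *
big=[]
for n,box in(('side',(195,190,350,310)),('scene',(210,190,345,285))):
    c=cam(n); P=cloud(c); im=c['img'].astype(int); x0,y0,x1,y1=box
    M=np.zeros((420,560),bool); M[y0:y1,x0:x1]=1
    r,g,b=im[...,0],im[...,1],im[...,2]
    pl=M&(b>1.6*r)&(b>50)&(abs(P[...,2]-100)<6)
    print(n,'plate',pl.sum(),np.median(P[pl][:,2]),cv2.minAreaRect(P[pl][:,:2].astype(np.float32)))
    def rep(nm,m):
        k,l,s,ce=cv2.connectedComponentsWithStats(m.astype(np.uint8))
        for i in range(1,k):
            if s[i,4]>6: q=P[l==i]; print(' ',nm,s[i],ce[i].round(1),np.median(q,0).round(),q[:,2].min().round(),q[:,2].max().round(), 'top',q[q[:,2]>q[:,2].max()-6].mean(0).round(1))
    rep('red',M&(r>110)&(g<60)&(b<80)&(P[...,2]>105))
    rep('dark',M&(r<45)&(g<45)&(b<50)&(P[...,2]>108))
    rep('brass',M&(r>120)&(g>80)&(b<0.6*r)&(P[...,2]>100))
    cr=c['img'][y0:y1,x0:x1,::-1]; big.append(cv2.resize(cr,(790,int(790*(y1-y0)/(x1-x0))),interpolation=cv2.INTER_CUBIC))
cv2.imwrite('pics/crop_side.png',big[0][:600])
```

```text
side plate 6259 101.15984576426992 ((491.1285400390625, 9.665176391601562), (252.31179809570312, 300.535400390625), 86.65475463867188)
  red [277 217   6   3  11] [279.5 218.2] [479.  -1. 169.] 166.0 170.0 top [480.2  -1.2 168.2]
  red [257 218  19  13 101] [265.2 222.4] [522.  -4. 134.] 128.0 1047.0 top [  89.7  858.4 1046.8]
  dark [232 195  29  35 254] [241.  209.6] [601. -12. 140.] 108.0 1047.0 top [  89.7  858.4 1046.8]
  dark [274 208   4   7  23] [275.4 210.7] [524. -71. 120.] 111.0 126.0 top [525.4 -72.  122.2]
  dark [265 225   5   5  13] [267.  227.3] [515.  -3. 119.] 112.0 124.0 top [516.8  -1.8 121.1]
  dark [260 231   8   6  10] [263.3 233.4] [516.  22. 121.] 114.0 124.0 top [513.9  22.8 122.2]
  dark [242 245   5   8  32] [244.  248.2] [533.  90. 121.] 108.0 126.0 top [533.8  87.7 123. ]
  brass [274 231  13   8  34] [280.3 235.4] [467.  16. 126.] 121.0 1047.0 top [  89.7  858.4 1046.8]
  brass [295 265  12   9  35] [300.3 268.9] [381.  86. 116.] 112.0 120.0 top [381.4  87.1 116.7]
scene plate 2937 100.78148426238555 ((496.1800537109375, 6.7614288330078125), (251.312255859375, 296.2953796386719), 87.03919982910156)
  red [275 207   4   3  10] [276.5 208. ] [482.  -2. 168.] 164.0 170.0 top [482.1  -1.9 168. ]
  red [263 218  14   9  63] [268.8 222.6] [523.  -3. 133.] 123.0 137.0 top [521.   -4.5 133.9]
  dark [241 220  32  24 223] [250.4 231.8] [612. -14. 133.] 108.0 177.0 top [611.8 -19.3 174.3]
  dark [289 237   3   5  13] [289.8 239.2] [539.  87. 115.] 108.0 124.0 top [539.2  86.3 121.3]
  brass [277 219   8   4  16] [280.6 220.8] [479.  13. 123.] 120.0 126.0 top [478.5  11.3 123.2]
```

View pics/crop_side.png

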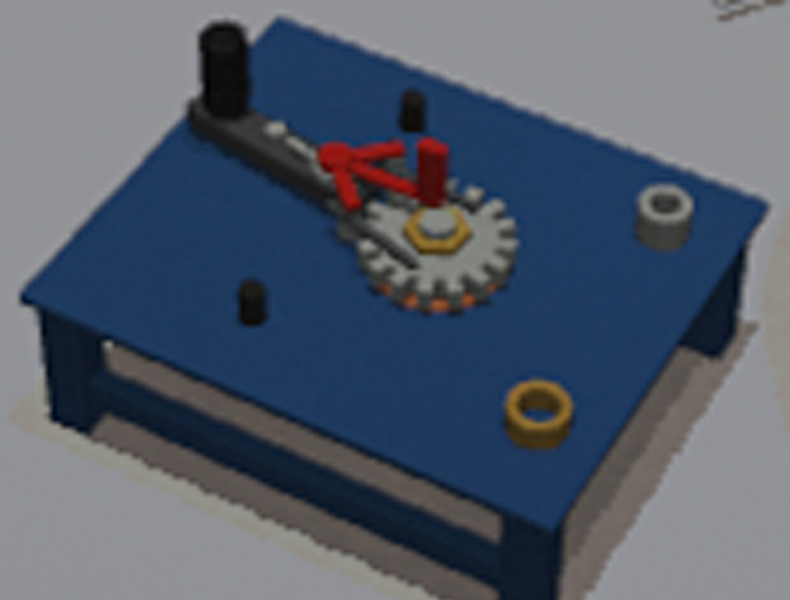

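The crop shows the tab to the right of the handle line (set to loosen), with the stops, bush and spare nut clearly visible. The plate measures 252x300 mm at z≈101, and the stops are 160 mm apart, both as expected. Now I'll refine the key points and work out the tool axes.

```bash
cat > frame.py <<'E'
from h import *
O=np.array([473.,10.]); YAW=-0.054
def state():
    o=ctrl.get_obs(); A=R.from_rotvec(o['orientation']).as_matrix(); return o,np.array(o['ee_pos']),A
E
python3 - <<'E'
from frame import *
for n,box in(('side',(195,190,350,310)),('scene',(210,190,345,285))):
    c=cam(n); P=cloud(c); im=c['img'].astype(int); x0,y0,x1,y1=box
    M=np.zeros((420,560),bool); M[y0:y1,x0:x1]=1; r,g,b=np.moveaxis(im,2,0); z=P[...,2]
    k=M&(z>168)&(z<180)&(r<80)&(b<80); t=M&(z>145)&(z<173)&(r>80)&(g<60)
    cam0=-c['R'].T@c['t']
    print(n,'knobtop',k.sum(),P[k].mean(0).round(1),'tab',t.sum(),P[t].mean(0).round(1),P[t].min(0).round(),P[t].max(0).round(), 'tabtop', P[t&(z>164)].mean(0).round(1))
    # silhouette-based: top row pixels onto plane
    v,u=np.nonzero(k|((r<60)&(g<60)&(b<60)&M&(z>130)&(z<180)));
    print('  knob mean px@150',onplane(c,[[u.mean(),v.mean()]],150).round(1))
o,p,A=state(); print(p,A.round(3),o['qpos'])
E
```

```text
side knobtop 58 [606.3 -17.6 173.8] tab 18 [ 4.796e+02 -2.000e-01  1.682e+02] [474.  -8. 165.] [486.   6. 172.] tabtop [ 4.796e+02 -2.000e-01  1.682e+02]
  knob mean px@150 [[605.6 -22.3 150. ]]
scene knobtop 40 [610.7 -20.2 173.4] tab 27 [483.5  -1.8 159.2] [475.  -7. 146.] [489.   3. 170.] tabtop [481.8  -1.9 167.5]
  knob mean px@150 [[604.2 -26.4 150. ]]
[ 139.91496065 -608.96402486  205.82689065] [[-0.     0.224 -0.975]
 [ 0.    -0.975 -0.224]
 [-1.    -0.    -0.   ]] [-1.36400346e+00  4.23357569e-01  1.63012169e+00  6.54133739e-07
  1.08856381e+00 -1.90297242e-02]
```

Call:
apply_moves(
  increments=[
    {"gripper": 0, "delta_pos": [-0.9, -2.7, -2.52], "dr": [0, 0, 0]},
    {"gripper": 0, "delta_pos": [-0.9, -2.7, -2.52], "dr": [0, 0, 0]},
    {"gripper": 0, "delta_pos": [-0.9, -2.7, -2.52], "dr": [0, 0, 0]},
    {"gripper": 0, "delta_pos": [-0.9, -2.7, -2.52], "dr": [0, 0, 0]},
    {"gripper": 0, "delta_pos": [-0.9, -2.7, -2.52], "dr": [0, 0, 0]},
  ],
)

```text
t: 0.72
ee_pos: [233.0, -447.7, 251.3]
orientation: [2.102, 0.238, -2.102]
ft_force: [1.1, 0.3, 0.5]
width: 58.5
```

Call:
apply_moves(
  increments=[
    {"gripper": 0, "delta_pos": [0, -2.7, -2.52], "dr": [0, 0, 0]},
    {"gripper": 0, "delta_pos": [0, -2.7, -2.52], "dr": [0, 0, 0]},
    {"gripper": 0, "delta_pos": [0, -2.7, -2.52], "dr": [0, 0, 0]},
    {"gripper": 0, "delta_pos": [0, -2.7, -2.52], "dr": [0, 0, 0]},
    {"gripper": 0, "delta_pos": [0, -2.7, -2.52], "dr": [0, 0, 0]},
  ],
)

```text
t: 1.13
ee_pos: [325.6, -288.0, 251.3]
orientation: [2.102, 0.237, -2.101]
ft_force: [0.6, 0.0, 0.3]
width: 24.7
```

Call:
apply_moves(
  increments=[
    {"gripper": 0, "delta_pos": [0, -2.7, -2.52], "dr": [0, 0, 0]},
    {"gripper": 0, "delta_pos": [0, -2.7, -2.52], "dr": [0, 0, 0]},
    {"gripper": 0, "delta_pos": [0, -2.7, -2.52], "dr": [0, 0, 0]},
    {"gripper": 0, "delta_pos": [0, -2.7, -2.52], "dr": [0, 0, 0]},
    {"gripper": 0, "delta_pos": [0, -2.7, -2.52], "dr": [0, 0, 0]},
  ],
)

```text
t: 1.55
ee_pos: [418.3, -128.0, 251.4]
orientation: [2.102, 0.238, -2.101]
ft_force: [1.3, -0.1, 0.8]
width: 0.5
```

Call:
apply_moves(
  increments=[
    {"gripper": 0, "delta_pos": [0, -2.7, -2.52], "dr": [0, 0, 0]},
    {"gripper": 0, "delta_pos": [0, -2.7, -2.52], "dr": [0, 0, 0]},
    {"gripper": 0, "delta_pos": [0, -2.7, -2.52], "dr": [0, 0, 0]},
    {"gripper": 0, "delta_pos": [0, 0, 0], "dr": [0.11, 0, 0]},
    {"gripper": 0, "delta_pos": [0, 0, 0], "dr": [0.11, 0, 0]},
  ],
)

```text
t: 1.97
ee_pos: [474.1, -31.9, 251.0]
orientation: [2.219, 0.005, -2.219]
ft_force: [-0.5, 0.2, -0.3]
width: 0.4
```

Call:
apply_moves(
  increments=[
    {"gripper": 0, "delta_pos": [0, 0, 0], "dr": [0.11, 0, 0]},
    {"gripper": 0, "delta_pos": [0, 0, 0], "dr": [0.11, 0, 0]},
    {"gripper": 0, "delta_pos": [0, 0, 0], "dr": [0, 0, 0]},
    {"gripper": 0, "delta_pos": [0, 0, 0], "dr": [0, 0, 0]},
    {"gripper": 0, "delta_pos": [0, 0, 0], "dr": [0, 0, 0]},
  ],
)

```text
t: 2.38
ee_pos: [473.2, -33.9, 251.1]
orientation: [-2.11, 0.224, 2.11]
ft_force: [-1.0, 0.2, -0.5]
width: 0.5
```

Run:
```python
from frame import *
c=cam('wrist'); save(c,'wrist1.png'); P=cloud(c); r,g,b=np.moveaxis(c['img'].astype(int),2,0); z=P[...,2]
for nm,m in(('tab',(r>70)&(g<50)&(b<60)&(z>140)&(z<175)),('knob',(r<70)&(b<70)&(z>165)&(z<180)),('brass',(r>90)&(b<0.6*r)&(g>.5*r)&(z>118)&(z<128))):
    if m.sum(): q=P[m]; print(nm,m.sum(),q.mean(0).round(1),q.min(0).round(),q.max(0).round())
o,p,A=state(); print(p,A.round(3),o['qpos'].round(3))
```

```text
tab 212 [482.5  -5.9 162.7] [473.  -9. 140.] [489.  -0. 170.]
knob 930 [606.8 -24.7 174.4] [595. -37. 165.] [620. -12. 177.]
brass 294 [471.3  11.  123.3] [376. -24. 118.] [524.  95. 125.]
[473.19379693 -33.9762711  251.12249502] [[ 0.    -0.21  -0.978]
 [ 0.    -0.978  0.21 ]
 [-1.    -0.    -0.   ]] [-0.097  0.142  1.908  0.     1.091  1.686]
```

View pics/wrist1.png

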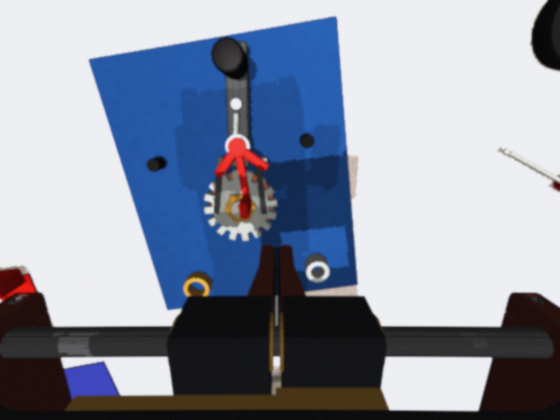

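The wrist view shows the closed fingers at about (277,255), clear to the right of the tab at (246,205). The knob is at (231,55). I'll descend, then push the tab left.

Call:
apply_moves(
  increments=[
    {"gripper": 0, "delta_pos": [3.3, 0, 0], "dr": [0, 0, 0]},
    {"gripper": 0, "delta_pos": [3.3, 0, 0], "dr": [0, 0, 0]},
    {"gripper": 0, "delta_pos": [3.3, 0, 0], "dr": [0, 0, 0]},
    {"gripper": 0, "delta_pos": [0, 0, 0], "dr": [0, 0, 0]},
    {"gripper": 0, "delta_pos": [0, -0.8, 0], "dr": [0, 0, 0]},
  ],
)

```text
t: 2.85
ee_pos: [473.7, -26.5, 151.3]
orientation: [-2.104, 0.227, 2.113]
ft_force: [0.2, -0.0, 0.2]
width: 0.3
```

Call:
apply_moves(
  increments=[
    {"gripper": 0, "delta_pos": [0, -0.4, 0], "dr": [0, 0, 0]},
    {"gripper": 0, "delta_pos": [0, -0.4, 0], "dr": [0, 0, 0]},
    {"gripper": 0, "delta_pos": [0, -0.4, 0], "dr": [0, 0, 0]},
    {"gripper": 0, "delta_pos": [0, -0.3, 0], "dr": [0, 0, 0]},
    {"gripper": 0, "delta_pos": [0, -0.3, 0], "dr": [0, 0, 0]},
  ],
)

```text
t: 3.27
ee_pos: [479.4, -8.0, 153.1]
orientation: [-2.111, 0.226, 2.107]
ft_force: [-0.0, 0.2, -0.3]
width: 0.3
```

Call:
apply_moves(
  increments=[
    {"gripper": 0, "delta_pos": [0, -0.3, 0], "dr": [0, 0, 0]},
    {"gripper": 0, "delta_pos": [0, -0.3, 0], "dr": [0, 0, 0]},
    {"gripper": 0, "delta_pos": [0, -0.2, 0], "dr": [0, 0, 0]},
    {"gripper": 0, "delta_pos": [0, -0.2, 0], "dr": [0, 0, 0]},
    {"gripper": 0, "delta_pos": [0, 0, 0], "dr": [0, 0, 0]},
  ],
)

```text
t: 3.68
ee_pos: [480.9, 1.6, 152.0]
orientation: [-2.108, 0.226, 2.109]
ft_force: [0.6, -0.0, 0.5]
width: 0.6
```

Run:
```python
from frame import *
c=cam('wrist'); save(c,'wrist2.png'); P=cloud(c); r,g,b=np.moveaxis(c['img'].astype(int),2,0); z=P[...,2]
for nm,m in(('tab',(r>70)&(g<50)&(b<60)&(z>140)&(z<175)),('knob',(r<70)&(b<70)&(z>165)&(z<180)&(P[...,0]>570))):
    if m.sum(): q=P[m]; print(nm,m.sum(),q.mean(0).round(1),q.min(0).round(),q.max(0).round())
o,p,A=state(); print(p,o['ft_force'])
```

```text
tab 161 [487.8  -5.  152.3] [485.  -9. 140.] [492.  -1. 173.]
knob 2059 [604.5 -23.  174.3] [595. -36. 165.] [615. -11. 178.]
[480.85401081   1.39092386 152.00347243] [-0.32852445  0.25638242  0.60143357]
```

View pics/wrist2.png

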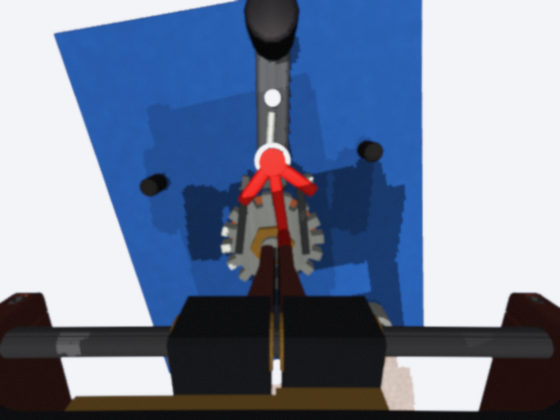

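The tab, at about (285,245), still stands right of the handle line, and the fingers seem to be inboard of it. I'll check from the other cameras.

Run:
```python
from frame import *
o,p,A=state()
out=[]
for n,cx,cy in(('side',275,225),('scene',272,220)):
    c=cam(n); pr=lambda X:cv2.projectPoints(np.float64(X).reshape(-1,1,3),c['rvec'],c['tvec'],c['mtx'],np.array([c['k1'],0,0,0,0]))[0].reshape(-1,2)
    print(n,'tip',pr(p+A[:,0]*8).round(1)-[cx-35,cy-35])
    out.append(cv2.resize(c['img'][cy-35:cy+35,cx-35:cx+35,::-1],(395,395),interpolation=cv2.INTER_CUBIC))
cv2.imwrite('pics/cmp3.png',np.hstack(out))
```

```text
side tip [[38.6 35.7]]
scene tip [[40.6 29.6]]
```

View pics/cmp3.png

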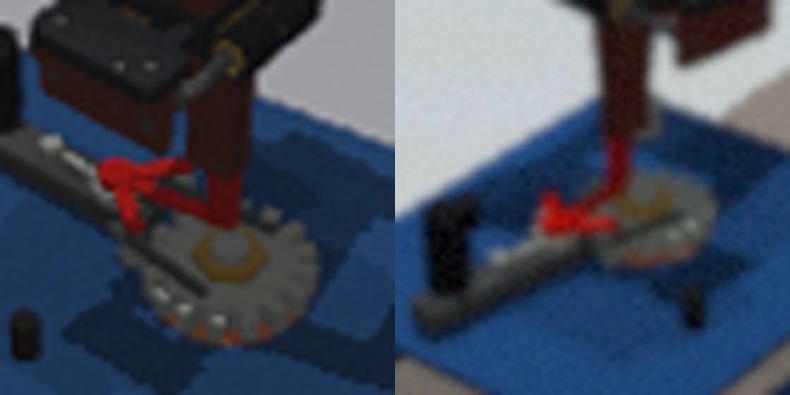

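Run:
```python
from frame import *
o,p,A=state(); print(p,o['ft_force'].round(2))
for n in('side','scene','wrist'):
    c=cam(n); P=cloud(c); r,g,b=np.moveaxis(c['img'].astype(int),2,0); z=P[...,2]
    near=(np.hypot(P[...,0]-p[0],P[...,1]-p[1])<45)&(z<200)
    for nm,m in(('bright',(r>110)&(g<60)),('dull',(r>40)&(r<=110)&(r>1.7*g))):
        for lo,hi in((125,138),(138,150),(150,160),(160,175),(175,190)):
            k=near&m&(z>lo)&(z<hi)
            if k.sum()>2:
                q=(P[k]-p)@A; print(n,nm,lo,k.sum(),'y %.1f..%.1f med %.1f  u %.1f..%.1f med %.1f'%(q[:,1].min(),q[:,1].max(),np.median(q[:,1]),(-q[:,2]).min(),(-q[:,2]).max(),np.median(-q[:,2])),'rgb',c['img'][k].mean(0).round())
```

```text
[480.82953477   1.23383829 152.01950091] [-0.31  0.24  0.41]
side bright 125 24 y -26.1..16.9 med -6.4  u 33.1..44.7 med 41.8 rgb [135.  24.  22.]
side dull 125 70 y -29.0..22.6 med -1.0  u -7.6..44.2 med 26.7 rgb [79. 18. 17.]
side dull 138 21 y -3.1..6.1 med 0.5  u -8.9..3.9 med -1.4 rgb [69. 17. 16.]
side dull 150 18 y -2.8..5.6 med 0.1  u -9.5..5.6 med -3.0 rgb [68. 16. 15.]
side dull 160 8 y -12.4..4.3 med -6.6  u -10.0..8.8 med -6.0 rgb [50. 20. 19.]
scene bright 125 15 y -22.7..15.7 med -12.3  u 31.6..44.7 med 39.4 rgb [135.  30.  28.]
scene dull 125 30 y -25.3..21.7 med 0.6  u -3.1..40.6 med 23.7 rgb [89. 29. 28.]
scene dull 138 13 y -2.8..6.3 med 1.4  u -5.4..7.6 med 5.2 rgb [82. 19. 26.]
scene dull 150 12 y -0.9..4.8 med 2.2  u -4.1..8.6 med 2.4 rgb [79. 16. 25.]
scene dull 160 10 y -8.9..5.5 med 0.9  u -1.9..10.2 med 7.6 rgb [57. 18. 17.]
scene dull 175 21 y -10.4..-1.4 med -8.5  u -2.7..12.5 med 6.8 rgb [45. 22. 19.]
wrist bright 125 1074 y -26.6..26.3 med -0.0  u 7.2..44.9 med 34.5 rgb [179.  31.  28.]
wrist dull 125 52 y -26.6..25.5 med 4.1  u 5.7..37.2 med 30.1 rgb [99. 27. 29.]
wrist dull 138 80 y 0.6..9.4 med 4.1  u 5.1..8.8 med 8.2 rgb [86. 16. 13.]
wrist dull 150 88 y 0.6..9.2 med 4.8  u 5.5..8.8 med 8.2 rgb [87. 16. 12.]
wrist dull 160 70 y -7.6..8.3 med 4.1  u 7.0..12.2 med 11.7 rgb [54. 18. 15.]
wrist dull 175 238 y -8.4..8.1 med -2.5  u 11.1..12.6 med 11.8 rgb [42. 19. 16.]
```

Run:
```python
from frame import *
o,p,A=state()
for n in('wrist','side'):
    c=cam(n); P=cloud(c); q=(P-p)@A; z=P[...,2]
    near=(abs(q[...,1])<22)&(abs(q[...,2])<25)
    for lo in range(138,200,6):
        k=near&(z>=lo)&(z<lo+6)
        if k.sum()>2: print(n,lo,k.sum(),'y',np.percentile(q[k][:,1],[2,25,50,75,98]).round(1),'u',np.percentile(-q[k][:,2],[2,50,98]).round(1),c['img'][k].mean(0).round())
c=cam('wrist'); save(c,'w3.png'); im=c['img'][200:330,200:350,::-1]; cv2.imwrite('pics/w3c.png',cv2.resize(im,(690,598),interpolation=cv2.INTER_CUBIC))
```

```text
wrist 138 41 y [0.6 2.  4.7 6.7 8.9] u [5.8 8.  8.7] [88. 20. 16.]
wrist 144 45 y [0.6 3.2 5.2 7.2 8.8] u [5.7 8.1 8.8] [86. 18. 15.]
wrist 150 54 y [0.5 2.  4.4 6.4 9. ] u [5.8 7.9 8.9] [87. 18. 13.]
wrist 156 43 y [0.5 2.4 4.3 6.3 8.3] u [5.7 8.  8.8] [84. 14. 11.]
wrist 162 3 y [1.8 2.4 3.  4.9 6.6] u [7.4 8.7 8.8] [74. 11. 10.]
wrist 168 93 y [-8.3 -4.2 -0.1  4.6  8.6] u [10.  11.6 12.2] [59. 37. 33.]
wrist 174 139 y [-8.6 -4.4 -0.1  4.5  9. ] u [10.  11.6 12.3] [44. 26. 23.]
wrist 180 161 y [-8.5 -4.5  0.5  4.9  8.8] u [ 9.9 11.7 12.4] [44. 25. 22.]
wrist 186 182 y [-8.3 -4.3 -0.1  4.2  8.9] u [ 9.7 11.7 12.3] [42. 23. 19.]
wrist 192 195 y [-8.8 -4.7  0.4  5.1  9.1] u [ 9.8 11.6 12.4] [43. 25. 22.]
wrist 198 255 y [-9.3 -4.5  0.4  5.3  9.7] u [ 9.4 11.6 12.3] [40. 22. 20.]
side 138 9 y [-3.  -1.5 -0.1  0.8  2.1] u [-8.8 -0.6  4.7] [69. 15. 14.]
side 144 13 y [-3.3 -0.7  0.1  1.4  5.7] u [-8.7 -3.7  5.7] [69. 17. 16.]
side 150 7 y [-2.4 -1.8 -0.8 -0.1  1. ] u [-8.4 -1.3  2.3] [71. 15. 14.]
side 156 10 y [-3.6 -1.1  0.4  1.2  3.5] u [-9.8 -5.3  4.2] [67. 16. 16.]
side 168 9 y [-11.   -9.7  -8.2   0.9   6.5] u [-11.5  -9.2   9.7] [40. 21. 21.]
side 174 22 y [-12.3 -10.4  -9.4  -2.3   7.3] u [-12.7  -5.4  11. ] [37. 23. 21.]
side 180 19 y [-13.  -11.1  -9.8  -2.4   8.5] u [-11.9  -7.8   7.9] [37. 23. 22.]
side 186 21 y [-12.2 -11.2 -10.1  -6.6   5.3] u [-12.5  -6.8   9.8] [38. 22. 22.]
side 192 23 y [-13.3 -11.4  -9.6  -7.6   4.9] u [-12.3  -4.   10. ] [37. 23. 23.]
side 198 17 y [-13.3 -11.6 -10.1   0.1   4.2] u [-12.8  -9.    9.2] [37. 23. 23.]
```

View pics/w3c.png

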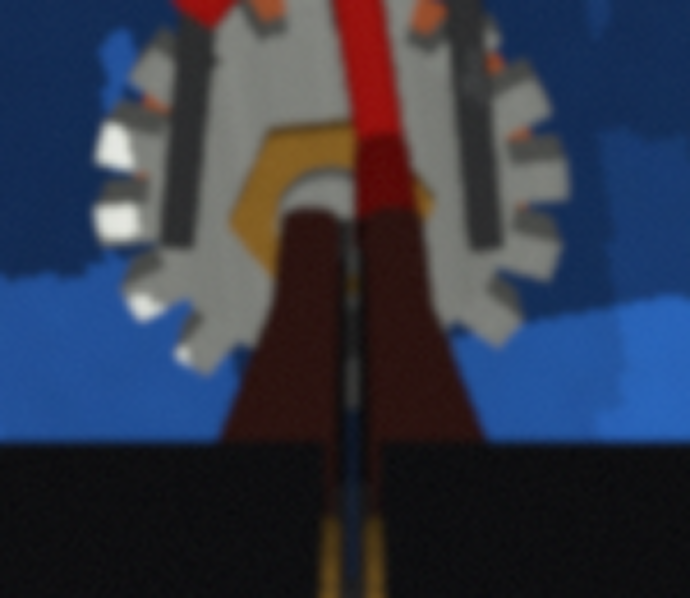

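The crop shows the fingertips directly above the tab, at about z 168. With the gripper shut, the tips end roughly 16 mm short of where I took them to be, so they passed over the tab. I'll lift, back off and measure the tips both shut and open.

Call:
apply_moves(
  increments=[
    {"gripper": 0, "delta_pos": [-2, 0, 0], "dr": [0, 0, 0]},
    {"gripper": 0, "delta_pos": [-2, 0, 0], "dr": [0, 0, 0]},
    {"gripper": 0, "delta_pos": [0, 3.6, 0], "dr": [0, 0, 0]},
    {"gripper": 0, "delta_pos": [0, 0, 0], "dr": [0, 0, 0]},
    {"gripper": 0, "delta_pos": [0, 0, 0], "dr": [0, 0, 0]},
  ],
)

```text
t: 4.55
ee_pos: [473.0, -34.8, 192.3]
orientation: [-2.107, 0.229, 2.107]
ft_force: [-0.1, -0.6, -0.9]
width: 0.8
```

```bash
cat > tips.py <<'E'
from frame import *
def tips():
    o,p,A=state(); print(p.round(1),o['width'])
    for n in('wrist','side','scene'):
        c=cam(n); P=cloud(c); q=(P-p)@A
        m=(abs(q[...,1])<60)&(abs(q[...,2])<16)&(q[...,0]>-60)&(q[...,0]<22)&(P[...,2]>170 if p[2]<215 else P[...,2]>180)
        for lo in range(-36,20,6):
            k=m&(q[...,0]>=lo)&(q[...,0]<lo+6)
            if k.sum()>2: print(n,'x',lo,k.sum(),'y',np.percentile(q[k][:,1],[2,50,98]).round(1),'u',np.percentile(-q[k][:,2],[2,50,98]).round(1))
E
python3 -c "
from tips import *
tips()"
```

```text
[473.  -34.8 192.3] 0.7919642938765529
wrist x -36 168 y [-8.7 -0.1  8.9] u [10.1 11.7 12.3]
wrist x -30 142 y [-8.5  0.5  8.9] u [ 9.9 11.7 12.3]
wrist x -24 131 y [-8.3  0.5  8.7] u [10.1 11.7 12.2]
wrist x -18 11 y [-6.4 -1.3  6.8] u [ 9.9 11.5 11.8]
side x -36 19 y [-13.   -9.3   1.9] u [-12.   -4.1  10.9]
side x -30 27 y [-12.4  -9.4   5.3] u [-13.   -6.1  10.6]
side x -24 18 y [-12.7 -10.1   5.6] u [-11.6  -4.1  10.1]
side x 18 4 y [-38.3 -37.7 -35.3] u [-7.3 -5.2  1. ]
scene x -36 15 y [-12.4  -8.4   5.7] u [-11.3   7.    9.9]
scene x -30 13 y [-12.6  -9.    3.2] u [-10.4   6.9  12.4]
scene x -24 16 y [-10.7  -8.4   6.7] u [-10.6   6.2  11.2]
```

Call:
apply_moves(
  increments=[
    {"gripper": 36, "delta_pos": [-1.5, 0, 0], "dr": [0, 0, 0]},
    {"gripper": 36, "delta_pos": [-1.5, 0, 0], "dr": [0, 0, 0]},
    {"gripper": 36, "delta_pos": [0, 0, 0], "dr": [0, 0, 0]},
    {"gripper": 36, "delta_pos": [0, 0, 0], "dr": [0, 0, 0]},
    {"gripper": 36, "delta_pos": [0, 0, 0], "dr": [0, 0, 0]},
  ],
)

```text
t: 5.12
ee_pos: [472.9, -33.5, 221.3]
orientation: [-2.108, 0.226, 2.11]
ft_force: [-0.3, -0.6, -0.1]
width: 29.4
```

```bash
python3 -c "
from tips import *
tips()"
```

```text
[472.9 -33.5 221.3] 29.403864840820642
wrist x -36 233 y [-22.9  14.9  23. ] u [-8.5 11.4 12.2]
wrist x -30 211 y [-23.  -14.6  23.6] u [-8.4 11.5 12.3]
wrist x -24 184 y [-22.9  14.9  23.1] u [-7.8 11.5 12.2]
wrist x -18 11 y [-20.2 -14.7  19.6] u [-1.1  1.7 11.9]
side x -36 33 y [-28.2 -21.5  19. ] u [-11.7  -2.9  10.1]
side x -30 32 y [-27.8  -3.3  17.4] u [-11.9  -2.1  10.3]
side x -24 33 y [-26.2  12.2  21.6] u [-12.   -2.7   9.7]
side x -18 4 y [-23.3  -2.6  17.9] u [-9.   4.7 11.7]
scene x -36 23 y [-25.2  13.5  23.4] u [-8.7  4.3 10.4]
scene x -30 28 y [-28.2  13.4  25.1] u [-9.9  5.3 11.4]
scene x -24 20 y [-25.3 -18.3  20.3] u [-9.8  3.2 11.2]
```

All three cameras put the tips about 17 mm behind the reported TCP at every opening, so I'll use tip z = reported z + 17. Retrying the push with the tips at z≈145.

Call:
apply_moves(
  increments=[
    {"gripper": 0, "delta_pos": [0, 0, 0], "dr": [0, 0, 0]},
    {"gripper": 0, "delta_pos": [3.1, 0, 0], "dr": [0, 0, 0]},
    {"gripper": 0, "delta_pos": [3.1, 0, 0], "dr": [0, 0, 0]},
    {"gripper": 0, "delta_pos": [3.1, 0, 0], "dr": [0, 0, 0]},
    {"gripper": 0, "delta_pos": [0, 0, 0], "dr": [0, 0, 0]},
  ],
)

```text
t: 5.68
ee_pos: [469.2, -33.5, 124.3]
orientation: [-2.098, 0.227, 2.118]
ft_force: [-1.6, 0.9, -0.2]
width: 2.3
```

Call:
apply_moves(
  increments=[
    {"gripper": 0, "delta_pos": [0, -0.6, 0], "dr": [0, 0, 0]},
    {"gripper": 0, "delta_pos": [0, -0.6, 0], "dr": [0, 0, 0]},
    {"gripper": 0, "delta_pos": [0, -0.5, 0], "dr": [0, 0, 0]},
    {"gripper": 0, "delta_pos": [0, -0.4, 0], "dr": [0, 0, 0]},
    {"gripper": 0, "delta_pos": [0, -0.4, 0], "dr": [0, 0, 0]},
  ],
)

```text
t: 6.1
ee_pos: [479.6, -8.9, 130.4]
orientation: [-2.111, 0.226, 2.106]
ft_force: [0.1, 0.2, 1.4]
width: 0.7
```

Call:
apply_moves(
  increments=[
    {"gripper": 0, "delta_pos": [0, -0.3, 0], "dr": [0, 0, 0]},
    {"gripper": 0, "delta_pos": [0, -0.3, 0], "dr": [0, 0, 0]},
    {"gripper": 0, "delta_pos": [0, -0.3, 0], "dr": [0, 0, 0]},
    {"gripper": 0, "delta_pos": [0, -0.2, 0], "dr": [0, 0, 0]},
    {"gripper": 0, "delta_pos": [0, 0, 0], "dr": [0, 0, 0]},
  ],
)

```text
t: 6.52
ee_pos: [481.0, 1.6, 129.1]
orientation: [-2.109, 0.226, 2.108]
ft_force: [-0.0, 0.1, -0.9]
width: 0.7
```

```bash
cat > tab.py <<'E'
from frame import *
def tab(names=('wrist','side','scene')):
    o,p,A=state(); print(p.round(1),o['ft_force'].round(1))
    for n in names:
        c=cam(n); P=cloud(c); r,g,b=np.moveaxis(c['img'].astype(int),2,0); z=P[...,2]; d=P[...,:2]-O
        m=(r>62)&(r>3*g)&(z>137)&(z<170)&(np.hypot(d[...,0],d[...,1])<50); red=(r>110)&(r>3*g)&(z>126)&(z<137)&(np.hypot(d[...,0],d[...,1])<90)
        k=(r<70)&(b<70)&(z>168)&(z<180)&(abs(np.hypot(d[...,0],d[...,1])-140)<30)
        if m.sum(): q=P[m]; print(n,'tab',m.sum(),np.percentile(q,[3,50,97],axis=0).round(1).tolist())
        if k.sum(): q=P[k]; K=(np.percentile(q,1,axis=0)+np.percentile(q,99,axis=0))[:2]/2; print(n,'knob',k.sum(),K.round(1),'h',YAW-np.arctan2(*(K-O)[::-1]))
    return
E
python3 -c "
from tab import *
tab()
c=cam('wrist'); save(c,'w4.png')"
```

```text
[481.    1.6 129.1] [-0.   0.1 -0.9]
wrist tab 645 [[481.8, 12.5, 139.7], [492.2, 16.8, 167.0], [494.7, 22.7, 169.4]]
wrist knob 1599 [600.9 -23.1] h 0.19942497891623007
side tab 53 [[479.5, 14.9, 137.7], [485.5, 24.6, 156.3], [498.9, 28.4, 169.5]]
side knob 55 [607.8 -19.5] h 0.16131662448275422
scene tab 38 [[482.9, 13.9, 140.7], [490.3, 20.8, 158.4], [496.0, 25.9, 169.1]]
scene knob 40 [607.8 -21.4] h 0.17495869344666354
```

View pics/w4.png

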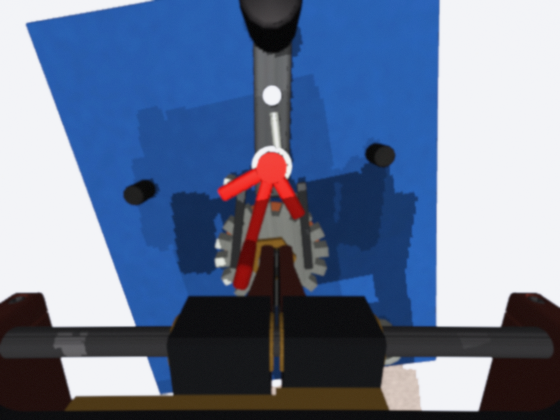

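The wrist view shows the tab at (243,280), now left of the handle line, so it's set to tighten and the handle hasn't moved (h≈0.17). Next I'll lift over to the knob.

Call:
apply_moves(
  increments=[
    {"gripper": 0, "delta_pos": [-3.2, 0, 0], "dr": [0, 0, 0]},
    {"gripper": 20, "delta_pos": [-3.2, 0, 0], "dr": [0, 0, 0]},
    {"gripper": 60, "delta_pos": [-3.0, 0, 0], "dr": [0, 0, 0]},
    {"gripper": 60, "delta_pos": [0, -0.1, -3.2], "dr": [0, 0, 0]},
    {"gripper": 60, "delta_pos": [0, -0.1, -3.2], "dr": [0, 0, 0]},
  ],
)

```text
t: 7.13
ee_pos: [545.2, -10.6, 226.0]
orientation: [-2.114, 0.226, 2.103]
ft_force: [0.8, -0.9, -0.5]
width: 23.9
```

Call:
apply_moves(
  increments=[
    {"gripper": 60, "delta_pos": [0, -0.1, -3.2], "dr": [0.015, 0, 0]},
    {"gripper": 60, "delta_pos": [0, -0.1, -3.2], "dr": [0, 0, 0]},
    {"gripper": 60, "delta_pos": [0, 0, 0], "dr": [0, 0, 0]},
    {"gripper": 60, "delta_pos": [0, 0, 0], "dr": [0, 0, 0]},
    {"gripper": 60, "delta_pos": [0, 0, 0], "dr": [0, 0, 0]},
  ],
)

```text
t: 7.55
ee_pos: [605.6, -22.5, 222.3]
orientation: [-2.098, 0.242, 2.102]
ft_force: [0.3, 0.3, 0.2]
width: 52.3
```

```bash
python3 -c "
from tab import *
tab()
o,p,A=state(); c=cam('wrist'); P=cloud(c); q=(P-p)@A; z=P[...,2]; r,g,b=np.moveaxis(c['img'].astype(int),2,0)
m=(z>167)&(z<180)&(abs(q[...,1])<40)&(abs(q[...,2])<40); print(m.sum(),np.percentile(q[m],[1,50,99],axis=0).round(1)); print(o['width'],A.round(3))
"
```

```text
[605.6 -22.5 222.3] [0.3 0.3 0.2]
wrist tab 47 [[492.0, 13.5, 137.6], [493.2, 16.1, 143.7], [494.3, 19.8, 148.9]]
wrist knob 749 [608.9 -24.8] h 0.19668963763941094
side tab 53 [[480.0, 1.7, 137.4], [486.1, 24.1, 154.6], [515.1, 28.6, 168.0]]
side knob 56 [606.7 -17.8] h 0.15107231100658888
scene tab 41 [[483.0, 14.0, 138.4], [489.1, 20.4, 155.8], [495.1, 24.6, 169.0]]
scene knob 38 [610.6 -20. ] h 0.16069843368605718
759 [[ 46.8 -10.3 -15.6]
 [ 48.5   1.5  -4.8]
 [ 55.3  13.1   8.1]]
52.66675953068802 [[-0.001 -0.227 -0.974]
 [ 0.    -0.974  0.227]
 [-1.     0.     0.001]]
```

Call:
apply_moves(
  increments=[
    {"gripper": 60, "delta_pos": [3.2, 0.12, -0.35], "dr": [0, 0, 0]},
    {"gripper": 60, "delta_pos": [3.2, 0, 0], "dr": [0, 0, 0]},
    {"gripper": 60, "delta_pos": [3.2, 0, 0], "dr": [0, 0, 0]},
    {"gripper": 45, "delta_pos": [0, 0, 0], "dr": [0, 0, 0]},
    {"gripper": 36, "delta_pos": [0, 0, 0], "dr": [0, 0, 0]},
  ],
)

```text
t: 8.17
ee_pos: [608.3, -24.3, 126.2]
orientation: [-2.096, 0.242, 2.104]
ft_force: [-0.1, 0.3, 0.3]
width: 42.5
```

Call:
apply_moves(
  increments=[
    {"gripper": 33, "delta_pos": [0, 0, 0], "dr": [0, 0, 0]},
    {"gripper": 33, "delta_pos": [0, 0, 0], "dr": [0, 0, 0]},
    {"gripper": 33, "delta_pos": [0, 0, 0], "dr": [0, 0, 0]},
    {"gripper": 33, "delta_pos": [0, 0, 0], "dr": [0, 0, 0]},
    {"gripper": 33, "delta_pos": [0, 0, 0], "dr": [0, 0, 0]},
  ],
)

```text
t: 8.58
ee_pos: [610.5, -24.5, 128.3]
orientation: [-2.102, 0.242, 2.098]
ft_force: [1.3, -1.2, 0.0]
width: 28.9
```

Call:
apply_moves(
  increments=[
    {"gripper": 33, "delta_pos": [0, -1.4, 0.07], "dr": [-0.1, 0, 0]},
    {"gripper": 33, "delta_pos": [0, -1.4, 0.07], "dr": [-0.1, 0, 0]},
    {"gripper": 33, "delta_pos": [0, -1.4, 0.07], "dr": [-0.1, 0, 0]},
    {"gripper": 33, "delta_pos": [0, -1.4, 0.07], "dr": [-0.1, 0, 0]},
    {"gripper": 33, "delta_pos": [0, 0, 0], "dr": [0, 0, 0]},
  ],
)

```text
t: 9.0
ee_pos: [611.4, 33.0, 127.5]
orientation: [2.13, 0.188, -2.129]
ft_force: [0.2, 0.5, -1.2]
width: 29.1
```

```bash
cat > st.py <<'E'
from frame import *
o,p,A=state(); d=p[:2]-O; u=-A[:2,2]; print('t',o['t'],'r',np.hypot(*d).round(1),'h_pos',(YAW-np.arctan2(d[1],d[0])).round(3),'h_tool',(YAW-np.arctan2(u[1],u[0])).round(3),'F tool y,z,x',(A.T@o['ft_force'])[[1,2,0]].round(2),'z',p[2].round(1),'q6',o['qpos'][5].round(2))
E
python3 st.py
```

```text
t 9.0 r 140.3 h_pos -0.219 h_tool -0.23 F tool y,z,x [-0.48 -0.24  1.23] z 127.5 q6 1.43
```

Call:
apply_moves(
  increments=[
    {"gripper": 33, "delta_pos": [0, -1.53, 0.08], "dr": [-0.11, 0, 0]},
    {"gripper": 33, "delta_pos": [0, -1.53, 0.08], "dr": [-0.11, 0, 0]},
    {"gripper": 33, "delta_pos": [0, -1.53, 0.08], "dr": [-0.11, 0, 0]},
    {"gripper": 33, "delta_pos": [0, -1.53, 0.08], "dr": [-0.11, 0, 0]},
    {"gripper": 33, "delta_pos": [0, 0, 0], "dr": [0, 0, 0]},
  ],
)

```text
t: 9.42
ee_pos: [587.4, 88.6, 127.2]
orientation: [1.87, 0.593, -1.872]
ft_force: [0.0, -0.4, 0.7]
width: 28.6
```

```bash
python3 st.py; python3 -c "
from tab import *
c=cam('wrist'); save(c,'w5.png'); tab(('side','scene'))"
```

```text
t 9.4167 r 138.8 h_pos -0.656 h_tool -0.667 F tool y,z,x [ 0.32  0.22 -0.72] z 127.2 q6 1.09
[588.   87.8 127.3] [-0.3  0.2 -0.5]
side tab 52 [[468.0, 22.0, 138.2], [473.4, 27.2, 154.8], [491.5, 30.6, 168.6]]
side knob 4 [574.6 109.5] h -0.8293500398552768
scene tab 4 [[478.6, 25.0, 141.7], [480.1, 26.3, 159.5], [481.5, 28.1, 161.2]]
scene knob 71 [594.8  94.3] h -0.6593043127045399
```

View pics/w5.png

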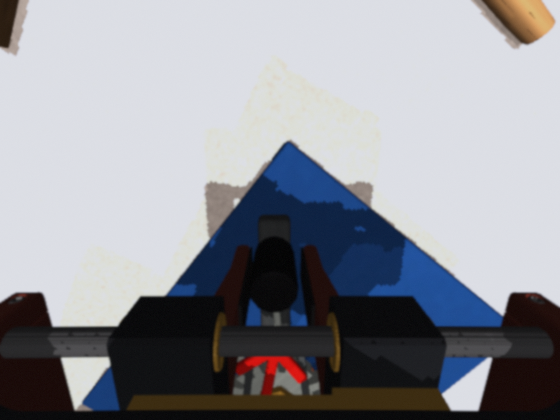

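The knob is seated between the fingers at (275,270), the tab is still on the left, and h≈-0.66. First tightening stroke: total nut turn will stay under 1.5 rad, so it can't go tight yet.

Call:
apply_moves(
  increments=[
    {"gripper": 33, "delta_pos": [0, 0.84, 0.025], "dr": [0.06, 0, 0]},
    {"gripper": 33, "delta_pos": [0, 0.84, 0.025], "dr": [0.06, 0, 0]},
    {"gripper": 33, "delta_pos": [0, 0.84, 0.025], "dr": [0.06, 0, 0]},
    {"gripper": 33, "delta_pos": [0, 0.84, 0.025], "dr": [0.06, 0, 0]},
    {"gripper": 33, "delta_pos": [0, 0.84, 0.025], "dr": [0.06, 0, 0]},
  ],
)

```text
t: 9.98
ee_pos: [607.4, 49.1, 127.1]
orientation: [2.058, 0.315, -2.059]
ft_force: [-1.7, 1.6, 1.0]
width: 29.1
```

```bash
python3 st.py
```

```text
t 9.9833 r 140.0 h_pos -0.337 h_tool -0.357 F tool y,z,x [-2.01  1.19 -0.96] z 127.1 q6 1.33
```

Call:
apply_moves(
  increments=[
    {"gripper": 33, "delta_pos": [0, 0.84, 0.025], "dr": [0.06, 0, 0]},
    {"gripper": 33, "delta_pos": [0, 0.84, 0.025], "dr": [0.06, 0, 0]},
    {"gripper": 33, "delta_pos": [0, 0.84, 0.025], "dr": [0.06, 0, 0]},
    {"gripper": 33, "delta_pos": [0, 0.84, 0.025], "dr": [0.06, 0, 0]},
    {"gripper": 33, "delta_pos": [0, 0.84, 0.025], "dr": [0.06, 0, 0]},
  ],
)

```text
t: 10.4
ee_pos: [613.8, 7.8, 127.1]
orientation: [2.22, 0.004, -2.221]
ft_force: [-2.3, 3.8, 1.8]
width: 29.0
```

```bash
python3 st.py
```

```text
t 10.4 r 140.8 h_pos -0.039 h_tool -0.057 F tool y,z,x [-3.76  2.3  -1.78] z 127.1 q6 1.56
```

Call:
apply_moves(
  increments=[
    {"gripper": 33, "delta_pos": [0, 0.84, 0.025], "dr": [0.06, 0, 0]},
    {"gripper": 33, "delta_pos": [0, 0.84, 0.025], "dr": [0.06, 0, 0]},
    {"gripper": 33, "delta_pos": [0, 0.84, 0.025], "dr": [0.06, 0, 0]},
    {"gripper": 33, "delta_pos": [0, 0.84, 0.025], "dr": [0.06, 0, 0]},
    {"gripper": 33, "delta_pos": [0, 0.84, 0.025], "dr": [0.06, 0, 0]},
  ],
)

```text
t: 10.82
ee_pos: [608.0, -33.5, 127.1]
orientation: [-2.061, 0.307, 2.062]
ft_force: [-1.8, 3.6, 0.8]
width: 29.3
```

```bash
python3 st.py
```

```text
t 10.8167 r 141.9 h_pos 0.258 h_tool 0.243 F tool y,z,x [-2.91  2.79 -0.77] z 127.1 q6 1.79
```

Call:
apply_moves(
  increments=[
    {"gripper": 33, "delta_pos": [0, 0.84, 0.06], "dr": [0.06, 0, 0]},
    {"gripper": 33, "delta_pos": [0, 0.84, 0.06], "dr": [0.06, 0, 0]},
    {"gripper": 33, "delta_pos": [0, 0.84, 0.06], "dr": [0.06, 0, 0]},
    {"gripper": 33, "delta_pos": [0, 0.84, 0.06], "dr": [0.06, 0, 0]},
    {"gripper": 33, "delta_pos": [0, 0.84, 0.06], "dr": [0.06, 0, 0]},
  ],
)

```text
t: 11.23
ee_pos: [590.1, -71.2, 127.3]
orientation: [-1.883, 0.578, 1.878]
ft_force: [3.6, 2.2, -1.2]
width: 28.9
```

```bash
python3 st.py
```

```text
t 11.2333 r 142.5 h_pos 0.552 h_tool 0.543 F tool y,z,x [-3.89 -1.72  1.2 ] z 127.3 q6 2.03
```

Call:
apply_moves(
  increments=[
    {"gripper": 33, "delta_pos": [0, 0.28, 0.01], "dr": [0.02, 0, 0]},
    {"gripper": 33, "delta_pos": [0, 0.28, 0.01], "dr": [0.02, 0, 0]},
    {"gripper": 33, "delta_pos": [0, 0.28, 0.01], "dr": [0.02, 0, 0]},
    {"gripper": 33, "delta_pos": [0, 0.28, 0.01], "dr": [0.02, 0, 0]},
    {"gripper": 33, "delta_pos": [0, 0.28, 0.01], "dr": [0.02, 0, 0]},
  ],
)

```text
t: 11.65
ee_pos: [581.0, -81.3, 127.5]
orientation: [-1.823, 0.655, 1.819]
ft_force: [4.4, 1.4, -1.6]
width: 29.1
```

```bash
python3 st.py; python3 -c "
from tab import *
tab(('side','scene'))"
```

```text
t 11.65 r 141.4 h_pos 0.648 h_tool 0.637 F tool y,z,x [-3.85 -2.5   1.63] z 127.5 q6 2.1
[581.  -81.3 127.5] [ 4.4  1.4 -1.6]
side tab 39 [[493.2, 9.4, 138.0], [496.9, 23.2, 159.5], [501.6, 27.6, 169.5]]
side knob 84 [580.  -74.6] h 0.6151888959911881
scene tab 34 [[496.3, 10.4, 138.6], [501.0, 16.4, 156.6], [505.2, 22.3, 167.8]]
scene knob 24 [597.2 -71.1] h 0.5245835457186123
```

```bash
cat > teeth.py <<'E'
from frame import *
def phase(img,c,ctr):
    g=cv2.cvtColor(img,cv2.COLOR_BGR2GRAY).astype(np.float32); b=img.astype(np.float32)
    a=np.arange(0,2*np.pi,np.pi/360); best=[]
    for rad in(35,36,37,38):
        X=np.c_[ctr[0]+rad*np.cos(a),ctr[1]+rad*np.sin(a),np.full(len(a),118.)]
        uv=cv2.projectPoints(X.reshape(-1,1,3),c['rvec'],c['tvec'],c['mtx'],np.array([c['k1'],0,0,0,0]))[0].reshape(1,-1,2).astype(np.float32)
        s=cv2.remap(b[...,2]-0.5*b[...,0],uv[...,0],uv[...,1],cv2.INTER_LINEAR).ravel() # red minus blue: grey tooth vs blue plate
        s=s-cv2.blur(s.reshape(1,-1),(91,1)).ravel()
        for lo,hi in((-0.4,np.pi+0.3),(1,2.6),(2,3.8),(-1.3,0.2)):
            aa=(a-lo)%(2*np.pi); w=(aa<hi-lo)
            z=(s*w*np.exp(-16j*a)).sum()/w.sum(); best.append((rad,lo,round(abs(z),1),round(np.angle(z)/16,3)))
    return best
c=cam('side'); save(c,'side_now.png')
for ctr in((472,10),(473,11)):
    A0=phase(cv2.imread('pics/side0.png'),c,ctr); A1=phase(cv2.imread('pics/side_now.png'),c,ctr)
    for x,y in zip(A0,A1): print(ctr,x,y,'cw turn mod .393: %.3f'%((x[3]-y[3])%(np.pi/8)))
E
python3 teeth.py
```

```text
(472, 10) (35, -0.4, np.float64(7.0), np.float64(0.114)) (35, -0.4, np.float64(5.9), np.float64(-0.031)) cw turn mod .393: 0.145
(472, 10) (35, 1, np.float64(9.8), np.float64(0.106)) (35, 1, np.float64(9.5), np.float64(-0.027)) cw turn mod .393: 0.133
(472, 10) (35, 2, np.float64(8.6), np.float64(0.064)) (35, 2, np.float64(7.5), np.float64(-0.075)) cw turn mod .393: 0.139
(472, 10) (35, -1.3, np.float64(2.6), np.float64(-0.056)) (35, -1.3, np.float64(4.8), np.float64(-0.049)) cw turn mod .393: 0.386
(472, 10) (36, -0.4, np.float64(7.1), np.float64(0.115)) (36, -0.4, np.float64(5.8), np.float64(-0.032)) cw turn mod .393: 0.147
(472, 10) (36, 1, np.float64(9.1), np.float64(0.104)) (36, 1, np.float64(8.7), np.float64(-0.027)) cw turn mod .393: 0.131
(472, 10) (36, 2, np.float64(8.6), np.float64(0.065)) (36, 2, np.float64(7.0), np.float64(-0.073)) cw turn mod .393: 0.138
(472, 10) (36, -1.3, np.float64(2.3), np.float64(-0.064)) (36, -1.3, np.float64(5.6), np.float64(-0.049)) cw turn mod .393: 0.378
(472, 10) (37, -0.4, np.float64(6.7), np.float64(0.114)) (37, -0.4, np.float64(5.3), np.fl
[... 2233 characters left out ...]
 (37, 2, np.float64(6.6), np.float64(-0.101)) cw turn mod .393: 0.137
(473, 11) (37, -1.3, np.float64(1.1), np.float64(-0.088)) (37, -1.3, np.float64(6.1), np.float64(-0.017)) cw turn mod .393: 0.322
(473, 11) (38, -0.4, np.float64(3.4), np.float64(0.102)) (38, -0.4, np.float64(4.3), np.float64(-0.064)) cw turn mod .393: 0.166
(473, 11) (38, 1, np.float64(4.6), np.float64(0.08)) (38, 1, np.float64(4.1), np.float64(-0.058)) cw turn mod .393: 0.138
(473, 11) (38, 2, np.float64(7.0), np.float64(0.04)) (38, 2, np.float64(5.7), np.float64(-0.1)) cw turn mod .393: 0.140
(473, 11) (38, -1.3, np.float64(1.7), np.float64(-0.113)) (38, -1.3, np.float64(6.8), np.float64(-0.013)) cw turn mod .393: 0.293
```

The teeth phase gives 0.138 mod 0.393. With the force onset between h=-0.36 and -0.06, that makes the nut turn 0.92 rad so far, leaving 0.58–1.48 rad to go. Swinging back now; the pawl should catch at h≈-0.54.

Call:
apply_moves(
  increments=[
    {"gripper": 33, "delta_pos": [0, -1.4, 0.07], "dr": [-0.1, 0, 0]},
    {"gripper": 33, "delta_pos": [0, -1.4, 0.07], "dr": [-0.1, 0, 0]},
    {"gripper": 33, "delta_pos": [0, -1.4, 0.07], "dr": [-0.1, 0, 0]},
    {"gripper": 33, "delta_pos": [0, -1.4, 0.07], "dr": [-0.1, 0, 0]},
    {"gripper": 33, "delta_pos": [0, -1.4, 0.07], "dr": [-0.1, 0, 0]},
  ],
)

```text
t: 12.22
ee_pos: [608.6, -18.0, 126.7]
orientation: [-2.123, 0.197, 2.128]
ft_force: [-0.9, -1.3, 0.4]
width: 28.8
```

Call:
apply_moves(
  increments=[
    {"gripper": 33, "delta_pos": [0, -1.4, 0.07], "dr": [-0.1, 0, 0]},
    {"gripper": 33, "delta_pos": [0, -1.4, 0.07], "dr": [-0.1, 0, 0]},
    {"gripper": 33, "delta_pos": [0, -1.4, 0.07], "dr": [-0.1, 0, 0]},
    {"gripper": 33, "delta_pos": [0, -1.4, 0.07], "dr": [-0.1, 0, 0]},
    {"gripper": 33, "delta_pos": [0, -1.4, 0.07], "dr": [-0.1, 0, 0]},
  ],
)

```text
t: 12.63
ee_pos: [604.2, 51.3, 126.6]
orientation: [2.047, 0.326, -2.053]
ft_force: [-0.5, -3.2, 1.1]
width: 28.9
```

Call:
apply_moves(
  increments=[
    {"gripper": 33, "delta_pos": [0, -1.4, 0.07], "dr": [-0.1, 0, 0]},
    {"gripper": 33, "delta_pos": [0, -1.4, 0.07], "dr": [-0.1, 0, 0]},
    {"gripper": 33, "delta_pos": [0, -1.4, 0.07], "dr": [-0.1, 0, 0]},
    {"gripper": 33, "delta_pos": [0, 0, 0], "dr": [0, 0, 0]},
    {"gripper": 33, "delta_pos": [0, 0, 0], "dr": [0, 0, 0]},
  ],
)

```text
t: 13.05
ee_pos: [585.8, 88.8, 126.8]
orientation: [1.872, 0.589, -1.875]
ft_force: [0.3, 0.2, 0.8]
width: 29.1
```

```bash
python3 st.py; sed -i 's/^for ctr in.*/for ctr in((472,10),):/' teeth.py; python3 teeth.py | awk 'NR%4==3'
```

```text
t 13.05 r 137.6 h_pos -0.664 h_tool -0.663 F tool y,z,x [-0.   -0.31 -0.76] z 126.8 q6 1.09
(472, 10) (35, 2, np.float64(8.6), np.float64(0.064)) (35, 2, np.float64(2.4), np.float64(-0.084)) cw turn mod .393: 0.148
(472, 10) (36, 2, np.float64(8.6), np.float64(0.065)) (36, 2, np.float64(2.3), np.float64(-0.086)) cw turn mod .393: 0.151
(472, 10) (37, 2, np.float64(8.0), np.float64(0.067)) (37, 2, np.float64(2.1), np.float64(-0.084)) cw turn mod .393: 0.151
(472, 10) (38, 2, np.float64(7.0), np.float64(0.069)) (38, 2, np.float64(1.9), np.float64(-0.081)) cw turn mod .393: 0.150
```

Call:
apply_moves(
  increments=[
    {"gripper": 33, "delta_pos": [0, 0.84, 0.0], "dr": [0.06, 0, 0]},
    {"gripper": 33, "delta_pos": [0, 0.84, 0.0], "dr": [0.06, 0, 0]},
    {"gripper": 33, "delta_pos": [0, 0.84, 0.025], "dr": [0.06, 0, 0]},
    {"gripper": 33, "delta_pos": [0, 0.84, 0.025], "dr": [0.06, 0, 0]},
    {"gripper": 33, "delta_pos": [0, 0.84, 0.025], "dr": [0.06, 0, 0]},
  ],
)

```text
t: 13.52
ee_pos: [605.7, 50.8, 126.9]
orientation: [2.057, 0.316, -2.059]
ft_force: [-1.1, 3.3, 1.3]
width: 29.0
```

```bash
python3 st.py
```

```text
t 13.5167 r 138.8 h_pos -0.352 h_tool -0.358 F tool y,z,x [-3.46  0.03 -1.31] z 126.9 q6 1.33
```

Call:
apply_moves(
  increments=[
    {"gripper": 33, "delta_pos": [0, 0.84, 0.025], "dr": [0.06, 0, 0]},
    {"gripper": 33, "delta_pos": [0, 0.84, 0.025], "dr": [0.06, 0, 0]},
    {"gripper": 33, "delta_pos": [0, 0.84, 0.025], "dr": [0.06, 0, 0]},
    {"gripper": 33, "delta_pos": [0, 0.84, 0.025], "dr": [0.06, 0, 0]},
    {"gripper": 33, "delta_pos": [0, 0.56, 0.02], "dr": [0.04, 0, 0]},
  ],
)

```text
t: 13.93
ee_pos: [612.5, 11.8, 127.0]
orientation: [2.209, 0.027, -2.21]
ft_force: [1.2, 3.9, -0.3]
width: 29.1
```

```bash
python3 st.py;  python3 teeth.py | awk 'NR%4==3'
```

```text
t 13.9333 r 139.6 h_pos -0.067 h_tool -0.078 F tool y,z,x [-3.92 -1.29  0.3 ] z 127.0 q6 1.55
(472, 10) (35, 2, np.float64(8.6), np.float64(0.064)) (35, 2, np.float64(3.1), np.float64(-0.005)) cw turn mod .393: 0.069
(472, 10) (36, 2, np.float64(8.6), np.float64(0.065)) (36, 2, np.float64(3.0), np.float64(-0.004)) cw turn mod .393: 0.069
(472, 10) (37, 2, np.float64(8.0), np.float64(0.067)) (37, 2, np.float64(2.7), np.float64(-0.008)) cw turn mod .393: 0.075
(472, 10) (38, 2, np.float64(7.0), np.float64(0.069)) (38, 2, np.float64(2.3), np.float64(-0.014)) cw turn mod .393: 0.083
```

Call:
apply_moves(
  increments=[
    {"gripper": 33, "delta_pos": [0, 0.28, 0.01], "dr": [0.02, 0, 0]},
    {"gripper": 33, "delta_pos": [0, 0.28, 0.01], "dr": [0.02, 0, 0]},
    {"gripper": 33, "delta_pos": [0, 0.28, 0.01], "dr": [0.02, 0, 0]},
    {"gripper": 33, "delta_pos": [0, 0.28, 0.01], "dr": [0.02, 0, 0]},
    {"gripper": 33, "delta_pos": [0, 0.14, 0], "dr": [0.01, 0, 0]},
  ],
)

```text
t: 14.4
ee_pos: [612.1, 0.1, 127.1]
orientation: [-2.191, 0.067, 2.19]
ft_force: [3.4, 4.3, -2.7]
width: 28.9
```

```bash
python3 st.py;  python3 teeth.py | awk 'NR<9||NR>12'
```

```text
t 14.4 r 139.4 h_pos 0.017 h_tool 0.007 F tool y,z,x [-4.46 -3.11  2.7 ] z 127.1 q6 1.61
(472, 10) (35, -0.4, np.float64(7.0), np.float64(0.114)) (35, -0.4, np.float64(3.7), np.float64(0.124)) cw turn mod .393: 0.383
(472, 10) (35, 1, np.float64(9.8), np.float64(0.106)) (35, 1, np.float64(8.2), np.float64(0.119)) cw turn mod .393: 0.380
(472, 10) (35, 2, np.float64(8.6), np.float64(0.064)) (35, 2, np.float64(4.8), np.float64(0.085)) cw turn mod .393: 0.372
(472, 10) (35, -1.3, np.float64(2.6), np.float64(-0.056)) (35, -1.3, np.float64(1.2), np.float64(0.138)) cw turn mod .393: 0.199
(472, 10) (36, -0.4, np.float64(7.1), np.float64(0.115)) (36, -0.4, np.float64(3.3), np.float64(0.125)) cw turn mod .393: 0.383
(472, 10) (36, 1, np.float64(9.1), np.float64(0.104)) (36, 1, np.float64(7.6), np.float64(0.119)) cw turn mod .393: 0.378
(472, 10) (36, 2, np.float64(8.6), np.float64(0.065)) (36, 2, np.float64(4.5), np.float64(0.087)) cw turn mod .393: 0.371
(472, 10) (36, -1.3, np.float64(2.3), np.float64(-0.064)) (36, -1.3, np.float64(1.5), np.float64(0.134)) cw turn mod .393: 0.195
(472, 10) (38, -0.4, np.float64(6.0), np.float64(0.115)) (38, -0.4, np.float64(1.5), np.float64(0.117)) cw turn mod .393: 0.391
(472, 10) (38, 1, np.float64(6.0), np.float64(0.106)) (38, 1, np.float64(5.1), np.float64(0.119)) cw turn mod .393: 0.380
(472, 10) (38, 2, np.float64(7.0), np.float64(0.069)) (38, 2, np.float64(3.0), np.float64(0.089)) cw turn mod .393: 0.373
(472, 10) (38, -1.3, np.float64(1.4), np.float64(-0.127)) (38, -1.3, np.float64(1.6), np.float64(0.113)) cw turn mod .393: 0.153
```

Call:
apply_moves(
  increments=[
    {"gripper": 33, "delta_pos": [0, 0.075, -0.03], "dr": [0.0054, 0, 0]},
    {"gripper": 33, "delta_pos": [0, 0.075, -0.03], "dr": [0.0054, 0, 0]},
    {"gripper": 33, "delta_pos": [0, 0.075, 0], "dr": [0.0054, 0, 0]},
    {"gripper": 33, "delta_pos": [0, 0.075, 0], "dr": [0.0054, 0, 0]},
    {"gripper": 33, "delta_pos": [0, 0, 0], "dr": [0, 0, 0]},
  ],
)

```text
t: 14.87
ee_pos: [611.8, -2.8, 127.1]
orientation: [-2.179, 0.089, 2.181]
ft_force: [-1.6, 2.6, 1.5]
width: 29.2
```

```bash
python3 st.py
```

```text
t 14.8667 r 139.4 h_pos 0.038 h_tool 0.027 F tool y,z,x [-2.5   1.77 -1.51] z 127.1 q6 1.63
```

Call:
apply_moves(
  increments=[
    {"gripper": 33, "delta_pos": [0, 0.09, 0], "dr": [0.0064, 0, 0]},
    {"gripper": 33, "delta_pos": [0, 0.09, 0], "dr": [0.0064, 0, 0]},
    {"gripper": 33, "delta_pos": [0, 0.09, 0.01], "dr": [0.0064, 0, 0]},
    {"gripper": 33, "delta_pos": [0, 0.08, 0], "dr": [0.006, 0, 0]},
    {"gripper": 33, "delta_pos": [0, 0, 0], "dr": [0, 0, 0]},
  ],
)

```text
t: 15.28
ee_pos: [611.7, -6.5, 127.1]
orientation: [-2.167, 0.116, 2.167]
ft_force: [-1.2, 2.1, 1.4]
width: 28.9
```

Call:
apply_moves(
  increments=[
    {"gripper": 33, "delta_pos": [0, 0.09, 0], "dr": [0.0064, 0, 0]},
    {"gripper": 33, "delta_pos": [0, 0.09, 0], "dr": [0.0064, 0, 0]},
    {"gripper": 33, "delta_pos": [0, 0.09, 0.01], "dr": [0.0064, 0, 0]},
    {"gripper": 33, "delta_pos": [0, 0.08, 0], "dr": [0.006, 0, 0]},
    {"gripper": 33, "delta_pos": [0, 0, 0], "dr": [0, 0, 0]},
  ],
)

```text
t: 15.7
ee_pos: [611.3, -9.9, 127.1]
orientation: [-2.153, 0.142, 2.153]
ft_force: [-1.2, 3.2, 0.3]
width: 29.1
```

Call:
apply_moves(
  increments=[
    {"gripper": 33, "delta_pos": [0, 0.09, 0], "dr": [0.0064, 0, 0]},
    {"gripper": 33, "delta_pos": [0, 0.09, 0], "dr": [0.0064, 0, 0]},
    {"gripper": 33, "delta_pos": [0, 0.09, 0.01], "dr": [0.0064, 0, 0]},
    {"gripper": 33, "delta_pos": [0, 0.08, 0], "dr": [0.006, 0, 0]},
    {"gripper": 33, "delta_pos": [0, 0, 0], "dr": [0, 0, 0]},
  ],
)

```text
t: 16.12
ee_pos: [610.8, -13.3, 127.1]
orientation: [-2.14, 0.168, 2.139]
ft_force: [-0.1, 2.7, 0.9]
width: 29.1
```

Call:
apply_moves(
  increments=[
    {"gripper": 33, "delta_pos": [0, 0.09, 0], "dr": [0.0064, 0, 0]},
    {"gripper": 33, "delta_pos": [0, 0.09, 0], "dr": [0.0064, 0, 0]},
    {"gripper": 33, "delta_pos": [0, 0.09, 0.01], "dr": [0.0064, 0, 0]},
    {"gripper": 33, "delta_pos": [0, 0.08, 0], "dr": [0.006, 0, 0]},
    {"gripper": 33, "delta_pos": [0, 0, 0], "dr": [0, 0, 0]},
  ],
)

```text
t: 16.53
ee_pos: [610.2, -16.8, 127.1]
orientation: [-2.127, 0.194, 2.125]
ft_force: [0.7, 2.1, -0.3]
width: 28.9
```

Call:
apply_moves(
  increments=[
    {"gripper": 33, "delta_pos": [0, 0.1, 0], "dr": [0.007, 0, 0]},
    {"gripper": 33, "delta_pos": [0, 0.1, 0], "dr": [0.007, 0, 0]},
    {"gripper": 33, "delta_pos": [0, 0.1, 0.01], "dr": [0.007, 0, 0]},
    {"gripper": 33, "delta_pos": [0, 0.1, 0], "dr": [0.0075, 0, 0]},
    {"gripper": 33, "delta_pos": [0, 0, 0], "dr": [0, 0, 0]},
  ],
)

```text
t: 16.95
ee_pos: [609.4, -20.8, 127.1]
orientation: [-2.111, 0.223, 2.11]
ft_force: [3.0, 3.1, -1.0]
width: 29.0
```

Call:
apply_moves(
  increments=[
    {"gripper": 33, "delta_pos": [0, 0.1, 0], "dr": [0.007, 0, 0]},
    {"gripper": 33, "delta_pos": [0, 0.1, 0], "dr": [0.007, 0, 0]},
    {"gripper": 33, "delta_pos": [0, 0.1, 0], "dr": [0.007, 0, 0]},
    {"gripper": 33, "delta_pos": [0, 0.1, 0], "dr": [0.0075, 0, 0]},
    {"gripper": 33, "delta_pos": [0, 0, 0], "dr": [0, 0, 0]},
  ],
)

```text
t: 17.37
ee_pos: [608.3, -24.7, 127.2]
orientation: [-2.095, 0.252, 2.094]
ft_force: [3.0, 2.5, -0.7]
width: 29.4
```

Call:
apply_moves(
  increments=[
    {"gripper": 33, "delta_pos": [0, 0.1, 0], "dr": [0.007, 0, 0]},
    {"gripper": 33, "delta_pos": [0, 0.1, 0], "dr": [0.007, 0, 0]},
    {"gripper": 33, "delta_pos": [0, 0.1, 0], "dr": [0.007, 0, 0]},
    {"gripper": 33, "delta_pos": [0, 0.1, 0], "dr": [0.0075, 0, 0]},
    {"gripper": 33, "delta_pos": [0, 0, 0], "dr": [0, 0, 0]},
  ],
)

```text
t: 17.78
ee_pos: [607.3, -28.5, 127.2]
orientation: [-2.079, 0.28, 2.078]
ft_force: [2.8, 2.0, 0.2]
width: 29.0
```

Call:
apply_moves(
  increments=[
    {"gripper": 33, "delta_pos": [0, 0.1, 0], "dr": [0.007, 0, 0]},
    {"gripper": 33, "delta_pos": [0, 0.1, 0], "dr": [0.007, 0, 0]},
    {"gripper": 33, "delta_pos": [0, 0.1, 0], "dr": [0.007, 0, 0]},
    {"gripper": 33, "delta_pos": [0, 0.1, 0], "dr": [0.0075, 0, 0]},
    {"gripper": 33, "delta_pos": [0, 0, 0], "dr": [0, 0, 0]},
  ],
)

```text
t: 18.2
ee_pos: [606.2, -32.3, 127.2]
orientation: [-2.062, 0.308, 2.062]
ft_force: [3.2, 2.4, 0.8]
width: 29.1
```

Call:
apply_moves(
  increments=[
    {"gripper": 33, "delta_pos": [0, 0.1, 0], "dr": [0.007, 0, 0]},
    {"gripper": 33, "delta_pos": [0, 0.1, 0], "dr": [0.007, 0, 0]},
    {"gripper": 33, "delta_pos": [0, 0.1, 0], "dr": [0.007, 0, 0]},
    {"gripper": 33, "delta_pos": [0, 0.1, 0], "dr": [0.0075, 0, 0]},
    {"gripper": 33, "delta_pos": [0, 0, 0], "dr": [0, 0, 0]},
  ],
)

```text
t: 18.62
ee_pos: [605.0, -36.2, 127.1]
orientation: [-2.046, 0.335, 2.046]
ft_force: [2.8, 2.7, -0.2]
width: 29.3
```

Call:
apply_moves(
  increments=[
    {"gripper": 33, "delta_pos": [0, 0.1, 0], "dr": [0.007, 0, 0]},
    {"gripper": 33, "delta_pos": [0, 0.1, 0], "dr": [0.007, 0, 0]},
    {"gripper": 33, "delta_pos": [0, 0.1, 0], "dr": [0.007, 0, 0]},
    {"gripper": 33, "delta_pos": [0, 0.1, 0], "dr": [0.0075, 0, 0]},
    {"gripper": 33, "delta_pos": [0, 0, 0], "dr": [0, 0, 0]},
  ],
)

```text
t: 19.03
ee_pos: [603.6, -39.9, 127.1]
orientation: [-2.029, 0.362, 2.029]
ft_force: [2.8, 0.9, 0.2]
width: 29.1
```

Call:
apply_moves(
  increments=[
    {"gripper": 33, "delta_pos": [0, 0.1, 0], "dr": [0.007, 0, 0]},
    {"gripper": 33, "delta_pos": [0, 0.1, 0], "dr": [0.007, 0, 0]},
    {"gripper": 33, "delta_pos": [0, 0.1, 0], "dr": [0.007, 0, 0]},
    {"gripper": 33, "delta_pos": [0, 0.1, 0], "dr": [0.0075, 0, 0]},
    {"gripper": 33, "delta_pos": [0, 0, 0], "dr": [0, 0, 0]},
  ],
)

```text
t: 19.45
ee_pos: [602.2, -43.7, 127.1]
orientation: [-2.012, 0.389, 2.013]
ft_force: [3.0, 2.6, 0.8]
width: 28.9
```

Call:
apply_moves(
  increments=[
    {"gripper": 33, "delta_pos": [0, 0.1, 0], "dr": [0.007, 0, 0]},
    {"gripper": 33, "delta_pos": [0, 0.1, 0], "dr": [0.007, 0, 0]},
    {"gripper": 33, "delta_pos": [0, 0.1, 0], "dr": [0.007, 0, 0]},
    {"gripper": 33, "delta_pos": [0, 0.1, 0], "dr": [0.0075, 0, 0]},
    {"gripper": 33, "delta_pos": [0, 0, 0], "dr": [0, 0, 0]},
  ],
)

```text
t: 19.87
ee_pos: [600.6, -47.4, 127.1]
orientation: [-1.995, 0.415, 1.996]
ft_force: [2.6, 2.4, 1.7]
width: 29.2
```

Call:
apply_moves(
  increments=[
    {"gripper": 33, "delta_pos": [0, 0.1, 0], "dr": [0.007, 0, 0]},
    {"gripper": 33, "delta_pos": [0, 0.1, 0], "dr": [0.007, 0, 0]},
    {"gripper": 33, "delta_pos": [0, 0.1, 0], "dr": [0.007, 0, 0]},
    {"gripper": 33, "delta_pos": [0, 0.1, 0], "dr": [0.0075, 0, 0]},
    {"gripper": 33, "delta_pos": [0, 0, 0], "dr": [0, 0, 0]},
  ],
)

```text
t: 20.28
ee_pos: [599.0, -51.0, 127.1]
orientation: [-1.979, 0.441, 1.979]
ft_force: [4.0, 1.4, 0.6]
width: 28.8
```

Call:
apply_moves(
  increments=[
    {"gripper": 33, "delta_pos": [0, 0.1, 0], "dr": [0.007, 0, 0]},
    {"gripper": 33, "delta_pos": [0, 0.1, 0], "dr": [0.007, 0, 0]},
    {"gripper": 33, "delta_pos": [0, 0.1, 0], "dr": [0.007, 0, 0]},
    {"gripper": 33, "delta_pos": [0, 0.1, 0], "dr": [0.0075, 0, 0]},
    {"gripper": 33, "delta_pos": [0, 0, 0], "dr": [0, 0, 0]},
  ],
)

```text
t: 20.7
ee_pos: [597.2, -54.6, 127.1]
orientation: [-1.961, 0.467, 1.961]
ft_force: [3.8, 2.3, 0.2]
width: 29.3
```

Call:
apply_moves(
  increments=[
    {"gripper": 33, "delta_pos": [0, 0.1, 0], "dr": [0.007, 0, 0]},
    {"gripper": 33, "delta_pos": [0, 0.1, 0], "dr": [0.007, 0, 0]},
    {"gripper": 33, "delta_pos": [0, 0.1, 0], "dr": [0.007, 0, 0]},
    {"gripper": 33, "delta_pos": [0, 0.1, 0], "dr": [0.0075, 0, 0]},
    {"gripper": 33, "delta_pos": [0, 0, 0], "dr": [0, 0, 0]},
  ],
)

```text
t: 21.12
ee_pos: [595.4, -58.2, 127.1]
orientation: [-1.944, 0.492, 1.944]
ft_force: [3.8, 1.5, 0.5]
width: 28.7
```

Call:
apply_moves(
  increments=[
    {"gripper": 33, "delta_pos": [0, 0.112, 0], "dr": [0.008, 0, 0]},
    {"gripper": 33, "delta_pos": [0, 0.112, 0], "dr": [0.008, 0, 0]},
    {"gripper": 33, "delta_pos": [0, 0.112, 0], "dr": [0.008, 0, 0]},
    {"gripper": 33, "delta_pos": [0, 0.112, 0], "dr": [0.008, 0, 0]},
    {"gripper": 33, "delta_pos": [0, 0, 0], "dr": [0, 0, 0]},
  ],
)

```text
t: 21.53
ee_pos: [593.2, -62.1, 127.1]
orientation: [-1.924, 0.52, 1.924]
ft_force: [3.2, 2.5, 1.6]
width: 28.9
```

Call:
apply_moves(
  increments=[
    {"gripper": 33, "delta_pos": [0, 0.112, 0], "dr": [0.008, 0, 0]},
    {"gripper": 33, "delta_pos": [0, 0.112, 0], "dr": [0.008, 0, 0]},
    {"gripper": 33, "delta_pos": [0, 0.112, 0], "dr": [0.008, 0, 0]},
    {"gripper": 33, "delta_pos": [0, 0.112, 0], "dr": [0.008, 0, 0]},
    {"gripper": 33, "delta_pos": [0, 0, 0], "dr": [0, 0, 0]},
  ],
)

```text
t: 21.95
ee_pos: [590.9, -66.0, 127.1]
orientation: [-1.904, 0.548, 1.905]
ft_force: [3.6, 1.6, -0.7]
width: 29.3
```

Call:
apply_moves(
  increments=[
    {"gripper": 33, "delta_pos": [0, 0.112, 0], "dr": [0.008, 0, 0]},
    {"gripper": 33, "delta_pos": [0, 0.112, 0], "dr": [0.008, 0, 0]},
    {"gripper": 33, "delta_pos": [0, 0.112, 0], "dr": [0.008, 0, 0]},
    {"gripper": 33, "delta_pos": [0, 0.112, 0], "dr": [0.008, 0, 0]},
    {"gripper": 33, "delta_pos": [0, 0, 0], "dr": [0, 0, 0]},
  ],
)

```text
t: 22.37
ee_pos: [588.4, -69.7, 127.1]
orientation: [-1.884, 0.575, 1.885]
ft_force: [3.9, 0.8, 0.1]
width: 29.4
```

Call:
apply_moves(
  increments=[
    {"gripper": 33, "delta_pos": [0, 0.112, 0], "dr": [0.008, 0, 0]},
    {"gripper": 33, "delta_pos": [0, 0.112, 0], "dr": [0.008, 0, 0]},
    {"gripper": 33, "delta_pos": [0, 0.112, 0], "dr": [0.008, 0, 0]},
    {"gripper": 33, "delta_pos": [0, 0.112, 0], "dr": [0.008, 0, 0]},
    {"gripper": 33, "delta_pos": [0, 0, 0], "dr": [0, 0, 0]},
  ],
)

```text
t: 22.78
ee_pos: [585.9, -73.4, 127.1]
orientation: [-1.864, 0.601, 1.864]
ft_force: [3.5, 1.3, -0.3]
width: 29.0
```

Call:
apply_moves(
  increments=[
    {"gripper": 33, "delta_pos": [0, 0.112, 0], "dr": [0.008, 0, 0]},
    {"gripper": 33, "delta_pos": [0, 0.112, 0], "dr": [0.008, 0, 0]},
    {"gripper": 33, "delta_pos": [0, 0.112, 0], "dr": [0.008, 0, 0]},
    {"gripper": 33, "delta_pos": [0, 0.112, 0], "dr": [0.008, 0, 0]},
    {"gripper": 33, "delta_pos": [0, 0, 0], "dr": [0, 0, 0]},
  ],
)

```text
t: 23.2
ee_pos: [583.2, -77.0, 127.1]
orientation: [-1.844, 0.628, 1.844]
ft_force: [2.9, 1.0, 0.6]
width: 28.8
```

```bash
python3 st.py;  python3 teeth.py | awk 'NR%4==2||NR%4==3'
```

```text
t 23.2 r 140.4 h_pos 0.614 h_tool 0.602 F tool y,z,x [-2.58 -1.72 -0.57] z 127.1 q6 2.08
(472, 10) (35, 1, np.float64(9.8), np.float64(0.106)) (35, 1, np.float64(9.1), np.float64(-0.073)) cw turn mod .393: 0.179
(472, 10) (35, 2, np.float64(8.6), np.float64(0.064)) (35, 2, np.float64(7.8), np.float64(-0.116)) cw turn mod .393: 0.180
(472, 10) (36, 1, np.float64(9.1), np.float64(0.104)) (36, 1, np.float64(8.1), np.float64(-0.076)) cw turn mod .393: 0.180
(472, 10) (36, 2, np.float64(8.6), np.float64(0.065)) (36, 2, np.float64(7.4), np.float64(-0.117)) cw turn mod .393: 0.182
(472, 10) (37, 1, np.float64(7.7), np.float64(0.104)) (37, 1, np.float64(6.7), np.float64(-0.076)) cw turn mod .393: 0.180
(472, 10) (37, 2, np.float64(8.0), np.float64(0.067)) (37, 2, np.float64(6.7), np.float64(-0.115)) cw turn mod .393: 0.182
(472, 10) (38, 1, np.float64(6.0), np.float64(0.106)) (38, 1, np.float64(5.1), np.float64(-0.074)) cw turn mod .393: 0.180
(472, 10) (38, 2, np.float64(7.0), np.float64(0.069)) (38, 2, np.float64(5.8), np.float64(-0.111)) cw turn mod .393: 0.180
```

Nut turn is about 2.15 rad (teeth phase and stroke sum agree roughly), so at most about 0.25 rad remains. I'll do a short return past one tooth, then a careful last stroke.

Call:
apply_moves(
  increments=[
    {"gripper": 33, "delta_pos": [0, -1.54, 0.08], "dr": [-0.11, 0, 0]},
    {"gripper": 33, "delta_pos": [0, -1.54, 0.08], "dr": [-0.11, 0, 0]},
    {"gripper": 33, "delta_pos": [0, -1.54, 0.08], "dr": [-0.11, 0, 0]},
    {"gripper": 33, "delta_pos": [0, -1.54, 0.08], "dr": [-0.11, 0, 0]},
    {"gripper": 33, "delta_pos": [0, -1.54, 0.08], "dr": [-0.11, 0, 0]},
  ],
)

```text
t: 23.67
ee_pos: [610.5, -6.2, 126.4]
orientation: [-2.167, 0.109, 2.175]
ft_force: [-1.5, -0.8, -0.1]
width: 29.4
```

Call:
apply_moves(
  increments=[
    {"gripper": 33, "delta_pos": [0, 0, -0.1], "dr": [0, 0, 0]},
    {"gripper": 33, "delta_pos": [0, 0.28, 0], "dr": [0.02, 0, 0]},
    {"gripper": 33, "delta_pos": [0, 0.28, 0], "dr": [0.02, 0, 0]},
    {"gripper": 33, "delta_pos": [0, 0.28, 0], "dr": [0.02, 0, 0]},
    {"gripper": 33, "delta_pos": [0, 0.28, 0], "dr": [0.02, 0, 0]},
  ],
)

```text
t: 24.08
ee_pos: [611.0, -18.6, 127.0]
orientation: [-2.121, 0.202, 2.123]
ft_force: [-0.1, 0.6, 0.0]
width: 29.1
```

```bash
python3 st.py;  python3 teeth.py | awk 'NR%4==2&&NR<9'
```

```text
t 24.0833 r 140.9 h_pos 0.15 h_tool 0.136 F tool y,z,x [-0.54  0.18 -0.02] z 127.0 q6 1.71
(472, 10) (35, 1, np.float64(9.8), np.float64(0.106)) (35, 1, np.float64(8.0), np.float64(-0.075)) cw turn mod .393: 0.181
(472, 10) (36, 1, np.float64(9.1), np.float64(0.104)) (36, 1, np.float64(7.2), np.float64(-0.077)) cw turn mod .393: 0.181
```

Call:
apply_moves(
  increments=[
    {"gripper": 33, "delta_pos": [0, 0.16, 0], "dr": [0.0115, 0, 0]},
    {"gripper": 33, "delta_pos": [0, 0.16, 0], "dr": [0.0115, 0, 0]},
    {"gripper": 33, "delta_pos": [0, 0.16, 0], "dr": [0.0115, 0, 0]},
    {"gripper": 33, "delta_pos": [0, 0.16, 0], "dr": [0.0115, 0, 0]},
    {"gripper": 33, "delta_pos": [0, 0, 0], "dr": [0, 0, 0]},
  ],
)

```text
t: 24.55
ee_pos: [610.1, -23.9, 127.2]
orientation: [-2.099, 0.245, 2.098]
ft_force: [0.2, -0.1, -0.1]
width: 28.9
```

Call:
apply_moves(
  increments=[
    {"gripper": 33, "delta_pos": [0, 0.12, 0], "dr": [0.009, 0, 0]},
    {"gripper": 33, "delta_pos": [0, 0.12, 0], "dr": [0.009, 0, 0]},
    {"gripper": 33, "delta_pos": [0, 0.12, 0], "dr": [0.009, 0, 0]},
    {"gripper": 33, "delta_pos": [0, 0.12, 0], "dr": [0.009, 0, 0]},
    {"gripper": 33, "delta_pos": [0, 0, 0], "dr": [0, 0, 0]},
  ],
)

```text
t: 24.97
ee_pos: [609.0, -28.2, 127.1]
orientation: [-2.078, 0.28, 2.078]
ft_force: [1.0, 2.1, -0.1]
width: 28.9
```

Call:
apply_moves(
  increments=[
    {"gripper": 33, "delta_pos": [0, 0.1, 0], "dr": [0.007, 0, 0]},
    {"gripper": 33, "delta_pos": [0, 0.1, 0], "dr": [0.007, 0, 0]},
    {"gripper": 33, "delta_pos": [0, 0.1, 0], "dr": [0.007, 0, 0]},
    {"gripper": 33, "delta_pos": [0, 0.1, 0], "dr": [0.0075, 0, 0]},
    {"gripper": 33, "delta_pos": [0, 0, 0], "dr": [0, 0, 0]},
  ],
)

```text
t: 25.38
ee_pos: [607.9, -32.2, 127.1]
orientation: [-2.062, 0.308, 2.062]
ft_force: [0.7, 3.3, -1.2]
width: 29.3
```

Call:
apply_moves(
  increments=[
    {"gripper": 33, "delta_pos": [0, 0.1, 0], "dr": [0.007, 0, 0]},
    {"gripper": 33, "delta_pos": [0, 0.1, 0], "dr": [0.007, 0, 0]},
    {"gripper": 33, "delta_pos": [0, 0.1, 0], "dr": [0.007, 0, 0]},
    {"gripper": 33, "delta_pos": [0, 0.1, 0], "dr": [0.0075, 0, 0]},
    {"gripper": 33, "delta_pos": [0, 0, 0], "dr": [0, 0, 0]},
  ],
)

```text
t: 25.8
ee_pos: [606.7, -36.2, 127.1]
orientation: [-2.046, 0.335, 2.045]
ft_force: [1.9, 2.3, -1.6]
width: 29.0
```

Call:
apply_moves(
  increments=[
    {"gripper": 33, "delta_pos": [0, 0.1, 0], "dr": [0.007, 0, 0]},
    {"gripper": 33, "delta_pos": [0, 0.1, 0], "dr": [0.007, 0, 0]},
    {"gripper": 33, "delta_pos": [0, 0.1, 0], "dr": [0.007, 0, 0]},
    {"gripper": 33, "delta_pos": [0, 0.1, 0], "dr": [0.0075, 0, 0]},
    {"gripper": 33, "delta_pos": [0, 0, 0], "dr": [0, 0, 0]},
  ],
)

```text
t: 26.22
ee_pos: [605.4, -40.0, 127.1]
orientation: [-2.03, 0.362, 2.029]
ft_force: [3.0, 2.3, -0.7]
width: 29.3
```

Call:
apply_moves(
  increments=[
    {"gripper": 33, "delta_pos": [0, 0.1, 0], "dr": [0.007, 0, 0]},
    {"gripper": 33, "delta_pos": [0, 0.1, 0], "dr": [0.007, 0, 0]},
    {"gripper": 33, "delta_pos": [0, 0.1, 0], "dr": [0.007, 0, 0]},
    {"gripper": 33, "delta_pos": [0, 0.1, 0], "dr": [0.0075, 0, 0]},
    {"gripper": 33, "delta_pos": [0, 0, 0], "dr": [0, 0, 0]},
  ],
)

```text
t: 26.63
ee_pos: [604.0, -43.7, 127.2]
orientation: [-2.013, 0.389, 2.012]
ft_force: [3.2, 2.3, -0.8]
width: 29.1
```

Call:
apply_moves(
  increments=[
    {"gripper": 33, "delta_pos": [0, 0.11, 0], "dr": [0.008, 0, 0]},
    {"gripper": 33, "delta_pos": [0, 0.11, 0], "dr": [0.008, 0, 0]},
    {"gripper": 33, "delta_pos": [0, 0.11, 0], "dr": [0.008, 0, 0]},
    {"gripper": 33, "delta_pos": [0, 0.11, 0], "dr": [0.008, 0, 0]},
    {"gripper": 33, "delta_pos": [0, 0, 0], "dr": [0, 0, 0]},
  ],
)

```text
t: 27.05
ee_pos: [602.4, -47.6, 127.2]
orientation: [-1.994, 0.419, 1.993]
ft_force: [3.5, 2.4, -0.7]
width: 29.0
```

Call:
apply_moves(
  increments=[
    {"gripper": 33, "delta_pos": [0, 0.11, 0], "dr": [0.008, 0, 0]},
    {"gripper": 33, "delta_pos": [0, 0.11, 0], "dr": [0.008, 0, 0]},
    {"gripper": 33, "delta_pos": [0, 0.11, 0], "dr": [0.008, 0, 0]},
    {"gripper": 33, "delta_pos": [0, 0.11, 0], "dr": [0.008, 0, 0]},
    {"gripper": 33, "delta_pos": [0, 0, 0], "dr": [0, 0, 0]},
  ],
)

```text
t: 27.47
ee_pos: [600.8, -51.1, 127.1]
orientation: [-1.974, 0.447, 1.973]
ft_force: [5.2, 4.3, -2.7]
width: 29.0
```

The force is climbing (about 6 N tangential), so I'll take small steps now.

Call:
apply_moves(
  increments=[
    {"gripper": 33, "delta_pos": [0, 0.05, 0], "dr": [0.003, 0, 0]},
    {"gripper": 33, "delta_pos": [0, 0.05, 0], "dr": [0.003, 0, 0]},
    {"gripper": 33, "delta_pos": [0, 0, 0], "dr": [0, 0, 0]},
    {"gripper": 33, "delta_pos": [0, 0, 0], "dr": [0, 0, 0]},
    {"gripper": 33, "delta_pos": [0, 0, 0], "dr": [0, 0, 0]},
  ],
)

```text
t: 27.88
ee_pos: [600.5, -51.8, 127.1]
orientation: [-1.971, 0.452, 1.969]
ft_force: [5.5, 6.3, -1.8]
width: 29.1
```

```bash
python3 st.py
```

```text
t 27.8833 r 141.7 h_pos 0.397 h_tool 0.398 F tool y,z,x [-8.1  -2.22  1.79] z 127.1 q6 1.92
```

Call:
apply_moves(
  increments=[
    {"gripper": 33, "delta_pos": [0, 0.06, 0], "dr": [0.003, 0, 0]},
    {"gripper": 33, "delta_pos": [0, 0.06, 0], "dr": [0.003, 0, 0]},
    {"gripper": 33, "delta_pos": [0, 0, 0], "dr": [0, 0, 0]},
    {"gripper": 33, "delta_pos": [0, 0, 0], "dr": [0, 0, 0]},
    {"gripper": 33, "delta_pos": [0, 0, 0], "dr": [0, 0, 0]},
  ],
)

```text
t: 28.3
ee_pos: [600.1, -52.7, 127.1]
orientation: [-1.968, 0.457, 1.966]
ft_force: [5.6, 6.8, -2.7]
width: 29.3
```

```bash
python3 st.py
```

```text
t 28.3 r 141.7 h_pos 0.404 h_tool 0.404 F tool y,z,x [-8.53 -2.01  2.76] z 127.1 q6 1.92
```

Call:
apply_moves(
  increments=[
    {"gripper": 33, "delta_pos": [0, 0.06, 0], "dr": [0.003, 0, 0]},
    {"gripper": 33, "delta_pos": [0, 0.05, 0], "dr": [0.003, 0, 0]},
    {"gripper": 33, "delta_pos": [0, 0, 0], "dr": [0, 0, 0]},
    {"gripper": 33, "delta_pos": [0, 0, 0], "dr": [0, 0, 0]},
    {"gripper": 33, "delta_pos": [0, 0, 0], "dr": [0, 0, 0]},
  ],
)

```text
t: 28.72
ee_pos: [599.7, -53.6, 127.1]
orientation: [-1.964, 0.462, 1.962]
ft_force: [6.3, 7.3, -2.2]
width: 29.1
```

```bash
python3 st.py
```

```text
t 28.7167 r 141.8 h_pos 0.411 h_tool 0.41 F tool y,z,x [-9.38 -2.4   2.22] z 127.1 q6 1.92
```

The push is 9.4 N square to the handle. I'll add a last small nudge to about 10 N, then unload, open and lift clear.

Call:
apply_moves(
  increments=[
    {"gripper": 33, "delta_pos": [0, 0.05, 0], "dr": [0, 0, 0]},
    {"gripper": 33, "delta_pos": [0, 0.03, 0], "dr": [0, 0, 0]},
    {"gripper": 33, "delta_pos": [0, 0, 0], "dr": [0, 0, 0]},
    {"gripper": 33, "delta_pos": [0, 0, 0], "dr": [0, 0, 0]},
    {"gripper": 33, "delta_pos": [0, 0, 0], "dr": [0, 0, 0]},
  ],
)

```text
t: 29.13
ee_pos: [599.5, -54.1, 127.1]
orientation: [-1.964, 0.462, 1.961]
ft_force: [6.9, 7.6, -3.3]
width: 29.0
```

Call:
apply_moves(
  increments=[
    {"gripper": 33, "delta_pos": [0, -0.2, 0], "dr": [0, 0, 0]},
    {"gripper": 33, "delta_pos": [0, -0.25, 0], "dr": [0, 0, 0]},
    {"gripper": 45, "delta_pos": [0, 0, 0], "dr": [0, 0, 0]},
    {"gripper": 60, "delta_pos": [0, 0, 0], "dr": [0, 0, 0]},
    {"gripper": 60, "delta_pos": [0, 0, 0], "dr": [0, 0, 0]},
  ],
)

```text
t: 29.55
ee_pos: [599.6, -51.6, 126.8]
orientation: [-1.963, 0.464, 1.966]
ft_force: [0.2, 0.1, -0.0]
width: 45.5
```

Call:
apply_moves(
  increments=[
    {"gripper": 60, "delta_pos": [0, 0, 0], "dr": [0, 0, 0]},
    {"gripper": 60, "delta_pos": [-1.5, 0, 0], "dr": [0, 0, 0]},
    {"gripper": 60, "delta_pos": [-3, 0, 0], "dr": [0, 0, 0]},
    {"gripper": 60, "delta_pos": [-3, 0, 0], "dr": [0, 0, 0]},
    {"gripper": 60, "delta_pos": [-3, 0, 0], "dr": [0, 0, 0]},
  ],
)

```text
t: 29.97
ee_pos: [599.7, -51.6, 232.7]
orientation: [-1.962, 0.464, 1.966]
ft_force: [0.3, 0.3, 0.3]
width: 53.0
```

Call:
apply_moves(
  increments=[
    {"gripper": 60, "delta_pos": [-2, 0, 0], "dr": [0, 0, 0]},
    {"gripper": 60, "delta_pos": [0, 0, 0], "dr": [0, 0, 0]},
    {"gripper": 60, "delta_pos": [0, 0, 0], "dr": [0, 0, 0]},
    {"gripper": 60, "delta_pos": [0, 0, 0], "dr": [0, 0, 0]},
    {"gripper": 60, "delta_pos": [0, 0, 0], "dr": [0, 0, 0]},
  ],
)

```text
t: 30.38
ee_pos: [599.4, -51.2, 250.2]
orientation: [-1.961, 0.464, 1.967]
ft_force: [0.0, -0.2, -1.1]
width: 52.6
```

```bash
python3 st.py; python3 -c "
from tab import *
tab()
s=cam('side'); cv2.imwrite('pics/fin.png',cv2.resize(s['img'][190:310,195:350,::-1],(775,600),interpolation=cv2.INTER_CUBIC))"
```

```text
t 30.3833 r 140.4 h_pos 0.397 h_tool 0.409 F tool y,z,x [ 0.19 -0.12  1.07] z 250.2 q6 1.93
[599.4 -51.2 250.2] [ 0.  -0.2 -1.1]
wrist tab 155 [[495.8, 16.9, 139.5], [499.7, 19.8, 158.9], [501.6, 26.2, 169.1]]
wrist knob 601 [602.4 -45.7] h 0.352655114842876
side tab 33 [[488.7, 19.8, 137.5], [493.0, 30.7, 159.1], [499.5, 33.4, 169.5]]
side knob 56 [600.2 -40.5] h 0.3237543167409425
scene tab 32 [[493.2, 19.9, 139.2], [497.1, 25.3, 158.1], [503.1, 30.9, 168.5]]
scene knob 28 [606.1 -39.6] h 0.3029312454882295
```

View pics/fin.png

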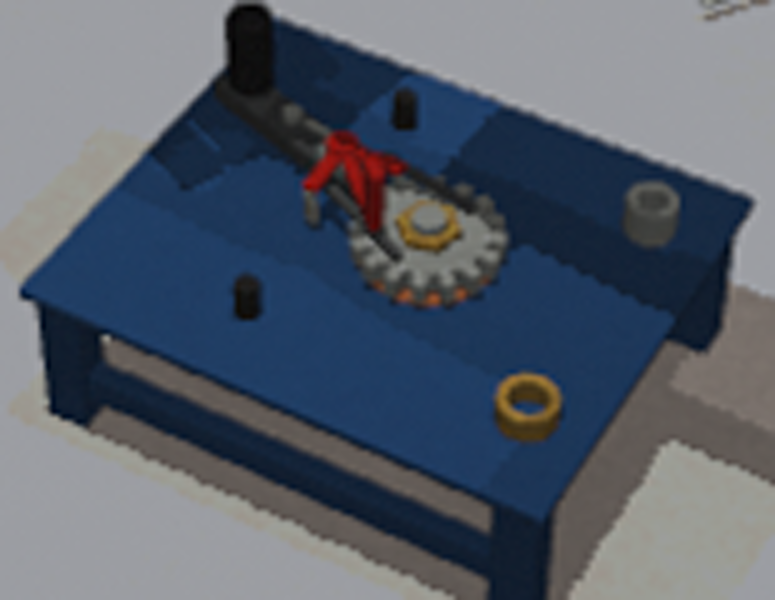

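The final picture shows the tab at about (370,200), left of the handle line, so it's still set to tighten. The bush and spare nut haven't moved, and the gripper is well clear. Handing in.

```bash
python3 -c "
from workcell import ctrl
print(ctrl.close_job())"
```

```text
the job is handed in; nothing more can be done
None
```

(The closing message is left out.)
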